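# Depth-gauge a coupling and present the rod tip in the optical reading gate

### The job

Pick up the flat depth gauge lying on the shelf and slide its rod gently into the guide tube of the coupling until the gauge's stop collar rests against the tube's mouth, then draw the rod right out again. Carry the gauge to the optical reading gate and finish still holding it there in the gripper, rod level, with the rod's tip in the light gap midway between the two round windows and at the height of their centres, touching nothing of the gate. Leave the other things on the shelf where they are.

Things in the scene. Friction and masses are not known exactly. Their poses are not given: they have to be found in the camera images.
- gauge: the depth gauge, loose, about 170 g, lying flat and 9 mm thick all over: a flat brass handle plate 60 long x 22 wide x 9 mm, then a flat steel stop collar (8 mm along the rod, 50 mm wide across, 9 mm thick), then a straight round steel rod 9 mm in diameter and 80 mm long with dark ring marks. Origin on its underside below the handle's centre; x runs along the rod from handle to tip, y across the handle, z up. It balances some 25 mm ahead of the handle's centre.
- gauge_handle (a point): centre of the flat handle, half-way up its 9 mm thickness, the place to grip it across its 22 mm width; axes as gauge
- gauge_collar (a point): on the rod's axis at the collar's front face (the face that stops on the tube), 38 mm ahead of the handle's centre; axes as gauge
- gauge_tip (a point): end of the rod on its axis, 118 mm ahead of the handle's centre, 80 mm ahead of the collar's front face; axes as gauge
- fixture: fixed: a dark steel pipe coupling (86 mm outside diameter, 85 mm long, top 123 mm above the table) lying level in a grey saddle (base 100 x 100 mm), with a slim level guide tube standing 38 mm out of its front face. Origin on the table, 60 mm behind the tube's mouth and 80 mm below its axis; x points into the tube (from the mouth inward), z up. It may stand left or right on the table, changing places with the gate.
- tube_mouth (a point): centre of the guide tube's mouth, on the plane of its flat rim, 80 mm above the table; x points straight into the tube. The rim is 48 mm in diameter, the opening 31 mm, narrowing within 12 mm to a straight 15 mm bore, open at its far end 97 mm behind the mouth, so that the 80 mm rod meets no bottom and only the collar stops it.
- gate: fixed: the optical reading gate, a grey U of two box heads (each 56 x 36 mm, tops 117 mm above the table) on a base 56 x 136 mm, 40 mm high, with a clear light gap 64 mm wide between the heads, open at front, back and top. Origin on the table below its middle; x runs through the gap from front to back, y from one head to the other, z up.
- read_point (a point): the middle of the light gap, half-way between the two round 28 mm windows and at the height of their centres, 90 mm above the table; axes as gate
- bumper_mid (a point): centre of a rubber bumper ring, 90 mm outside diameter, 20 mm high, lying flat; leave alone
- spanner_grip (a point): a point on the handle of a steel spanner 140 mm long lying flat; leave alone
- mandrel_mid (a point): centre of a steel drift mandrel, 42 mm thick, 130 mm tall, standing upright; leave alone
- torch_mid (a point): centre of a torch, 44 mm head, 130 mm tall, standing on its head; leave alone
- nut_mid (a point): centre of a short steel sleeve, 64 mm outside diameter, 35 mm high, standing on end; leave alone
- cap_mid (a point): centre of a black thread-protector cap, 80 mm across, 30 mm high; leave alone
- tin_mid (a point): centre of a flat metal tin 70 x 50 x 30 mm; leave alone
Things that resemble listed ones, but are neither listed nor needed, are in the scene too. Leave any green or orange look-alike of the gauge alone.

How it is judged:
By the outcome, as a careful person would: the job done as asked, in the order asked, and still so for the second after the job is handed in, while the arm keeps its last pose, push and grip.
It also fails if it takes over 48 s, if anything falls off the work surface, if the arm or the gripper's body presses on something with over 40 N, if the wrist force passes 120 N, or if a joint passes its speed limit or range.

### The arm

A 6-joint arm with a two-finger parallel gripper is mounted at the origin on the work surface. World frame = base frame: x ahead of the robot, y to its left, z up, the work surface at z = 0. Lengths are in m, angles in rad, forces in N, time in s.
With the tool pointing down it reaches from about 0.25 to 0.725 m from the base axis. Payload 4 kg.
Tool frame: the origin (TCP) lies where the fingers leave the gripper's body, on its centre line; the fingertips stand 73 mm ahead of it and the grasp point (between the pads) lies 54 mm ahead of it (bot.tip_reach is the z of the fingertips in the tool frame, in m); z points along the fingers, x is the direction in which the jaws open and shut, and the axes are right-handed (so a half turn about z gives the same grasp; the last joint's range is limited). The gripper opens to 85 mm and grips with 20 to 120 N. Pads are 22 mm wide; open, the fingers measure 114 mm over their backs; the gripper's body (76 mm by 85 mm) begins 54 mm behind the grasp point. The pads swing forward as they close: fully open they stand 13 mm farther back than shut.
Start: joints at [-1.217, 0.241, 0.005, 1.335, 0, 1.571], TCP at [0.173, -0.469, 0.304] pointing down, gripper open.
Joint ranges: [-2.72, 2.72], [-1.05, 1.87], [-1.09, 1.28], [-1.99, 2.15], [-1.42, 1.44], [-3.14, 3.14]. Speed limits (rad/s): [2.79, 2.79, 3.14, 3.14, 3.14, 3.14].

### API

Orientations are given as a unit quaternion [x, y, z, w].
In Python, from workcell import bot, vision, job_done gives the robot as it stands.
- The arm moves only by the tool drive_tool, never from a script. Its argument "steps" is one flat list of numbers, 7 for each row, row after row: the shift along the tool's x, y, z in m, then the turn, a rotation vector about the tool's x, y, z in degrees, then the closure, from -1 (fully open) to 1 (shut). A call has 1 to 8 rows; each row shifts and turns the commanded pose from where the row before left it, along the tool's axes as they then stand; what a row does not reach is not made up. A row lasts 1/12 s, in which the tool goes at most 41.7 mm and 7.16 degrees, less where a joint would pass 70% of its speed; a pose out of reach is approached as far as the arm can. A call is refused whole if a number of a shift passes 0.0417 or a number of a turn 7.16, either way. A call with a gripper value outside its range is refused whole. The fingers move at their own pace and stop on an object; the grip force is fixed at half the most. Time passes only in rows, so rows that do not move let the fingers close. It gives the time, the measured TCP pose, the force and the opening at its end, in the units of the state.
- bot.get_obs(): the state, without advancing time (a new reading comes with each control period).
- vision.camera(name): name is "side" or "top"; returns (picture, depth): 384x512x3 uint8, red, green, blue; 384x512 float32, m along the optical axis (not along the pixel's ray), 0 where there is no reading.
- vision.camera_model(name): a dict with "mtx" (3x3 intrinsics, pixels), "D" ([k1, k2, p1, p2, k3] as OpenCV has them; the pictures are not rectified), "rvec" (rotation vector, rad) and "tvec" (3), from world to camera coordinates, as OpenCV has them. Camera axes: x right, y down, z forward; pixel columns grow to the right and rows downward; lengths in m; the calibration is good to about 2 mm. A picture is of the moment at which its call begins. camera_model takes no time and is no camera call.
- job_done(): hands the job in, once; it reports no verdict.
The state is a dict: "clock": time; "joint_pos": joint angles; "joint_vel": joint speeds; "tau": joint torques, N m; "eef_pos": TCP position; "tool_rot": TCP orientation; "ft_force": force on the tool from outside, world axes, zero at the start; "ft_torque": the same for the moment, N m; "grip_width": finger opening in m.
Only numpy, scipy, OpenCV 4.12 (cv2) and the standard library are available. Lean on these libraries where they do the work, as an engineer would, in place of code of your own. Each camera call takes 0.05 s, during which the arm holds its last target.

## Working session

There is one attempt and no reset: what is moved stays moved. The work goes in short steps, Python scripts to look and compute and a tool call to move; the robot and the scene stay as the last step left them, time stands still between calls to the robot, and variables do not carry over. Pictures are saved under pics/ and viewed, and the job is handed in when it is done.

Besides the shell and the picture viewer there is one more tool, called after "Call:" as name(argument=value, ...) on one line, values as JSON. drive_tool: Moves the arm, as the interface text tells. Its arguments: {"type":"object","properties":{"steps":{"type":"array"}},"required":["steps"]}

```bash
mkdir -p pics; ls; python3 - <<'E'
from workcell import bot, vision
import cv2,numpy as np
print(bot.get_obs(), bot.tip_reach)
for n in("side","top"):
    p,d=vision.camera(n); m=vision.camera_model(n); print(n,m)
    cv2.imwrite(f"pics/{n}0.png",cv2.resize(p[:,:,::-1],(800,600),interpolation=cv2.INTER_CUBIC)); np.savez(f"{n}0.npz",p=p,d=d)
E
```

```text
pics
{'clock': 0.0, 'joint_pos': array([-1.21701982e+00,  2.41405864e-01,  3.69915052e-03,  1.33519438e+00,
       -2.74571123e-05,  1.57075946e+00]), 'joint_vel': array([ 7.72323789e-05, -2.47026039e-03,  1.39112084e-03,  6.84341632e-04,
       -2.15587625e-04,  7.14661360e-04]), 'tau': array([ 1.05229479e-03, -3.72318041e+01,  2.52407509e+01,  1.69137883e-02,
        2.87969206e-04, -1.91603490e-06]), 'eef_pos': array([ 0.1730459 , -0.46857848,  0.30300678]), 'tool_rot': array([ 8.20510823e-01, -5.71630022e-01, -8.71318507e-04, -5.90342107e-04]), 'ft_force': array([ 0.11818822, -0.05439198, -0.26939649]), 'ft_torque': array([0.01578298, 0.01817561, 0.00440139]), 'grip_width': 0.08547282083915309} 0.0726
side {'mtx': array([[382.87294907,   0.        , 261.13056051],
       [  0.        , 382.87294907, 198.29323481],
       [  0.        ,   0.        ,   1.        ]]), 'D': array([-0.05930085,  0.        ,  0.        ,  0.        ,  0.        ]), 'rvec': array([ 0.90996146, -2.28047051,  1.26899858]), 'tvec': array([0.37356214, 0.27340201, 0.98193937])}
top {'mtx': array([[446.75991548,   0.        , 258.68978183],
       [  0.        , 446.75991548, 198.7984108 ],
       [  0.        ,   0.        ,   1.        ]]), 'D': array([-0.04054636,  0.        ,  0.        ,  0.        ,  0.        ]), 'rvec': array([ 2.21122932, -2.181259  ,  0.07034583]), 'tvec': array([-0.00640033,  0.49186745,  1.27780907])}
```

View pics/side0.png

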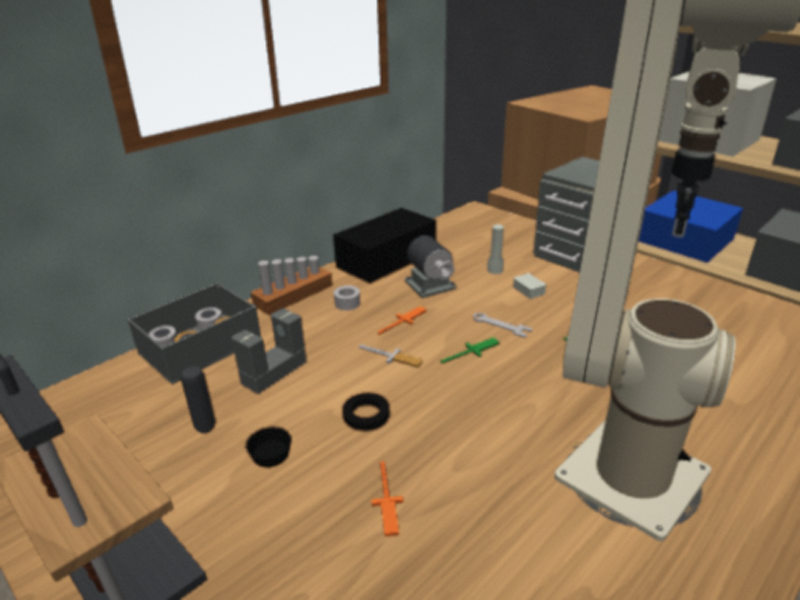

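View pics/top0.png

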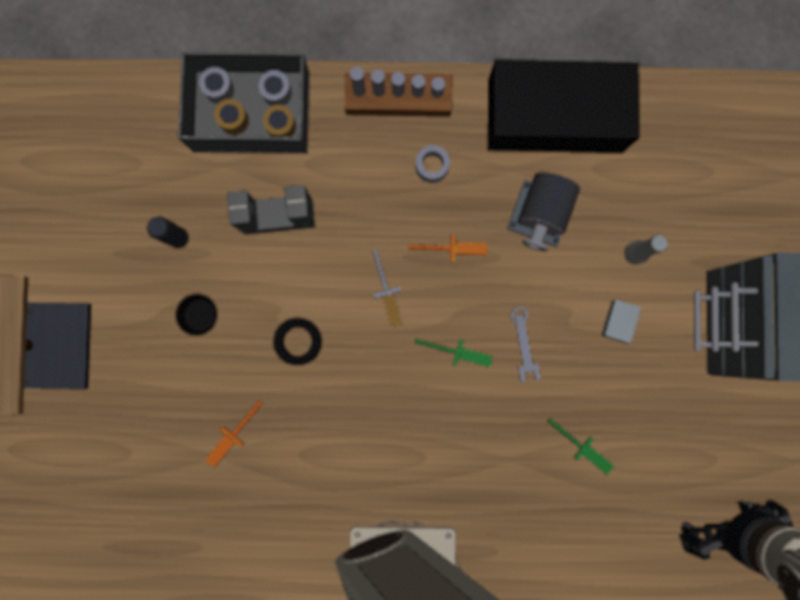

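The true gauge is the brass and steel one, at (387,290) in the top picture. The fixture is at (545,210) and the gate at (270,208). I'll enlarge all three.

```bash
cat > h.py <<'E'
import cv2,numpy as np
from workcell import bot,vision
def ray(n,u,v):
    m=vision.camera_model(n); R,_=cv2.Rodrigues(m['rvec'])
    p=cv2.undistortPoints(np.array([[[u,v]]],float),m['mtx'],m['D']).ravel()
    return -R.T@m['tvec'], R.T@np.array([p[0],p[1],1.])
def onz(n,u,v,z):
    c,d=ray(n,u,v); return c+d*(z-c[2])/d[2]
def proj(n,X):
    m=vision.camera_model(n); return cv2.projectPoints(np.array(X,float).reshape(-1,1,3),m['rvec'],m['tvec'],m['mtx'],m['D'])[0].reshape(-1,2)
def crop(n,p,x,y,w,h,s,out):
    cv2.imwrite(out,cv2.resize(p[y:y+h,x:x+w,::-1],None,fx=s,fy=s,interpolation=cv2.INTER_CUBIC))
def cloud(n,d):
    m=vision.camera_model(n); R,_=cv2.Rodrigues(m['rvec'])
    v,u=np.mgrid[:384,:512]; q=np.stack([u,v],-1).reshape(-1,1,2).astype(float)
    q=cv2.undistortPoints(q,m['mtx'],m['D']).reshape(384,512,2)
    X=np.dstack([q,np.ones((384,512))])*d[...,None]
    return (X-m['tvec'])@R
E
python3 - <<'E'
from h import *
t=np.load('top0.npz')['p']; s=np.load('side0.npz')['p']
crop('top',t,225,150,50,64,9,'pics/g_t.png')
crop('top',t,310,95,75,75,8,'pics/f_t.png')
crop('top',t,135,110,75,50,10,'pics/gate_t.png')
crop('side',s,220,210,60,40,12,'pics/g_s.png')
crop('side',s,250,140,50,55,10,'pics/f_s.png')
crop('side',s,140,190,65,65,9,'pics/gate_s.png')
E
```

```text
(no output)
```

View pics/g_t.png

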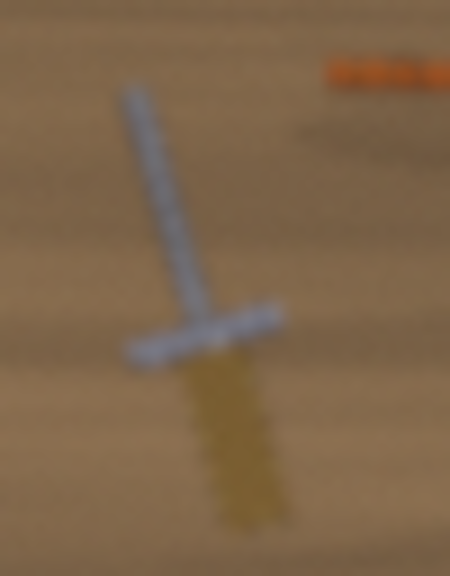

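View pics/f_t.png

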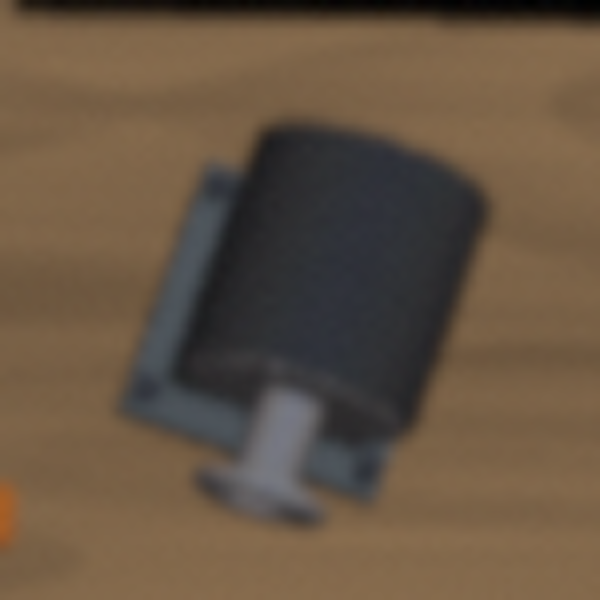

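View pics/gate_t.png

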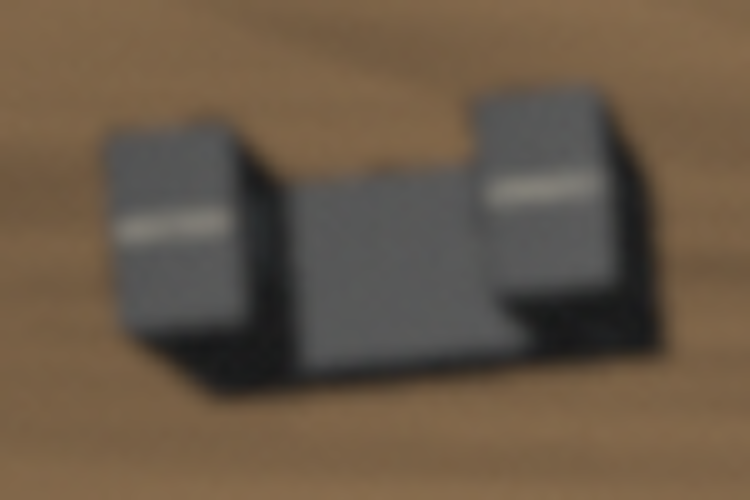

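View pics/g_s.png

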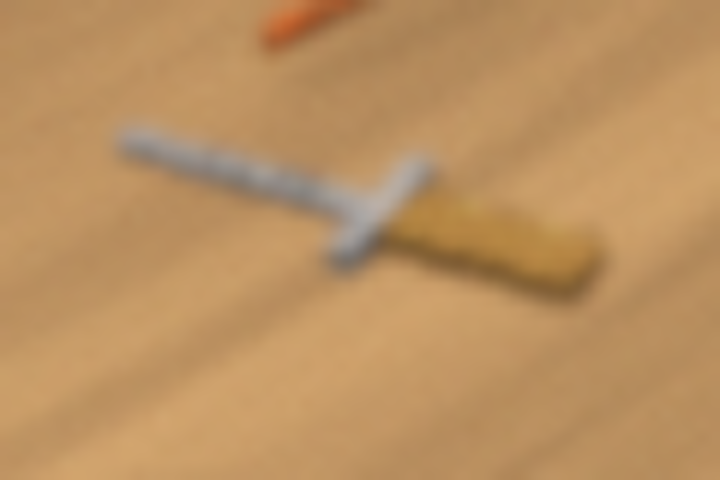

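View pics/f_s.png

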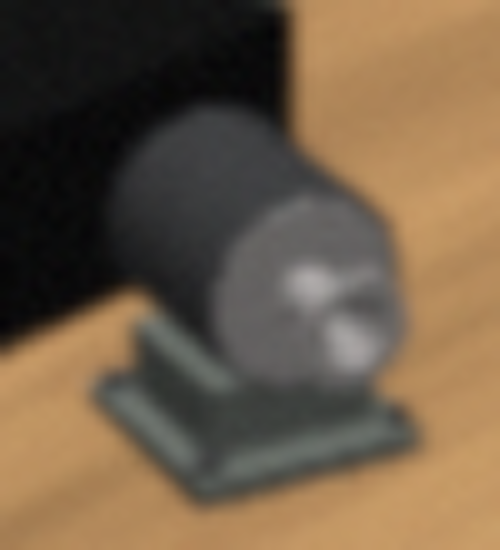

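View pics/gate_s.png

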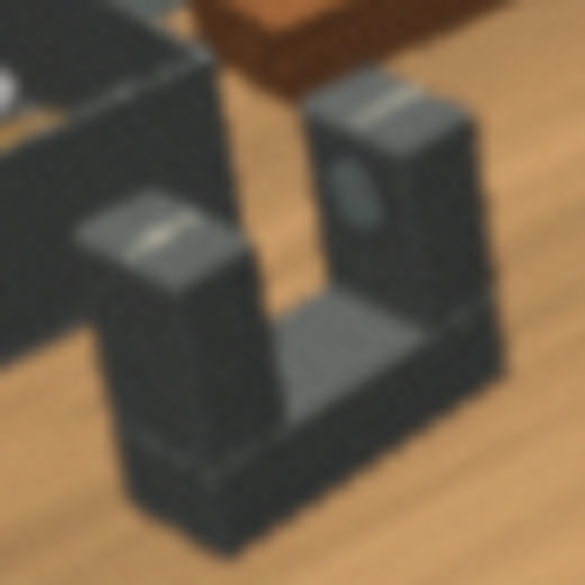

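```bash
python3 - <<'E'
from h import *
np.set_printoptions(precision=4,suppress=True)
def P(n,o,s,l,z): 
    r=[onz(n,o[0]+(a+.5)/s-.5,o[1]+(b+.5)/s-.5,z) for a,b in l]; return np.array(r)
print('gauge top',P('top',(225,150),9,[(135,88),(133,355),(280,315),(262,523),(208,322)],.0065))
print('gauge side',P('side',(220,210),12,[(122,140),(345,258),(422,165),(582,268),(372,208)],.0045))
print('rim top',P('top',(310,95),8,[(197,472),(325,522)],.08))
print('base top',P('top',(310,95),8,[(122,408),(372,500),(210,165)],.012))
print('gate tops L',P('top',(135,110),10,[(108,130),(232,122),(248,325),(125,335)],.117))
print('gate tops R',P('top',(135,110),10,[(473,95),(603,88),(617,285),(503,293)],.117))
print('side gate near',P('side',(140,190),9,[(75,232),(152,187),(250,240),(180,292)],.117))
print('side gate far',P('side',(140,190),9,[(303,105),(372,68),(477,115),(405,157)],.117))
for n in('top','side'):
    z=np.load(n+'0.npz'); C=cloud(n,z['d'])
    gz=C[...,2]
    # gate heads
    X=C.reshape(-1,3); X=X[z['d'].ravel()>0]
    m=(abs(X[:,2]-.117)<.004)&(X[:,0]>.4)&(X[:,0]<.6)&(X[:,1]>.1)&(X[:,1]<.36)
    Y=X[m]; print(n,'gate top pts',len(Y)); 
    if len(Y)>10:
        for sgn in(0,1):
            yy=Y[:,1]>Y[:,1].mean() if sgn else Y[:,1]<=Y[:,1].mean()
            print(Y[yy].mean(0), cv2.minAreaRect((Y[yy][:,:2]*1000).astype(np.float32)))
    m=(X[:,2]<.02)&(X[:,2]>-.02)&(abs(X[:,1])<.1)&(abs(X[:,0]-.3)<.05); print('table z',np.median(X[m,2]),X[m,2].std())
    m=(X[:,2]>.095)&(X[:,2]<.14)&(X[:,0]>.4)&(X[:,0]<.6)&(X[:,1]<-.1)&(X[:,1]>-.35); print('cyl top',m.sum(),X[m].min(0),X[m].max(0))
    # cylinder PCA
    if n=='top':
        Y=X[m]; u,s,v=np.linalg.svd(Y-Y.mean(0)); 
        print(Y.mean(0),v[0],cv2.minAreaRect((Y[:,:2]*1000).astype(np.float32)))
E
```

```text
gauge top [[0.6071 0.0577 0.0065]
 [0.5201 0.057  0.0065]
 [0.5338 0.0096 0.0065]
 [0.4663 0.0145 0.0065]
 [0.5312 0.0329 0.0065]]
gauge side [[0.6071 0.0623 0.0045]
 [0.5206 0.0585 0.0045]
 [0.5361 0.013  0.0045]
 [0.4701 0.0178 0.0045]
 [0.5317 0.0371 0.0045]]
rim top [[ 0.6164 -0.2064  0.08  ]
 [ 0.5997 -0.2509  0.08  ]]
base top [[ 0.6505 -0.1909  0.012 ]
 [ 0.6181 -0.2826  0.012 ]
 [ 0.7412 -0.223   0.012 ]]
gate tops L [[0.6873 0.3088 0.117 ]
 [0.6899 0.2754 0.117 ]
 [0.6348 0.2695 0.117 ]
 [0.6317 0.3025 0.117 ]]
gate tops R [[0.6981 0.2107 0.117 ]
 [0.7005 0.1757 0.117 ]
 [0.6469 0.1707 0.117 ]
 [0.6444 0.2012 0.117 ]]
side gate near [[0.6849 0.3131 0.117 ]
 [0.6894 0.2802 0.117 ]
 [0.6378 0.2757 0.117 ]
 [0.6293 0.3085 0.117 ]]
side gate far [[0.6954 0.2143 0.117 ]
 [0.698  0.1828 0.117 ]
 [0.6449 0.1765 0.117 ]
 [0.6413 0.21   0.117 ]]
top gate top pts 0
table z 9.700575516144069e-05 0.0026107250304325974Traceback (most recent call last):
  File "<stdin>", line 25, in <module>
    return umr_minimum(a, axis, None, out, keepdims, initial, where)
ValueError: zero-size array to reduction operation minimum which has no identity
```

```bash
cat > fit.py <<'E'
from h import *
from scipy.optimize import least_squares
np.set_printoptions(precision=4,suppress=True)
def px(o,s,l): return [(o[0]+(a+.5)/s-.5,o[1]+(b+.5)/s-.5) for a,b in l]
def fit(name,obs,x0):
    # obs: list (cam, modelpt, pixel)
    def W(p,m):
        c,s=np.cos(p[2]),np.sin(p[2]); m=np.array(m,float)
        return np.array([p[0]+c*m[0]-s*m[1],p[1]+s*m[0]+c*m[1],m[2]])
    for cams in(('top',),('side',),('top','side')):
        o=[q for q in obs if q[0] in cams]
        if len(o)<2: continue
        f=lambda p:np.concatenate([proj(n,W(p,m))[0]-np.array(u) for n,m,u in o])
        r=least_squares(f,x0); print(name,cams,r.x[:2],np.degrees(r.x[2]),'rms px',np.sqrt(np.mean(r.fun**2)))
        if '-v' in __import__('sys').argv: print(r.fun.reshape(-1,2))
if __name__=='__main__':
    g=[]
    for m,u in zip([(.118,0,.005),(.034,.025,.006),(.034,-.025,.006),(-.03,0,.0065),(.038,0,.006)],px((225,150),9,[(135,88),(133,355),(280,315),(262,523),(208,320)])): g.append(('top',m,u))
    for m,u in zip([(.118,0,.005),(.034,.025,.0045),(.034,-.025,.0045),(-.03,0,.0045)],px((220,210),12,[(122,140),(345,258),(422,165),(582,268)])): g.append(('side',m,u))
    fit('gauge',g,[.5,.02,.3])
    h=[]
    tops=[(.028,.068,.117),(.028,.032,.117),(-.028,.032,.117),(-.028,.068,.117),(.028,-.032,.117),(.028,-.068,.117),(-.028,-.068,.117),(-.028,-.032,.117)]
    for m,u in zip(tops+[(-.028,.068,0),(-.028,-.068,0),],px((135,110),10,[(108,130),(232,122),(248,325),(125,335),(473,95),(603,88),(617,285),(503,293),(220,395),(660,350)])): h.append(('top',m,u))
    for m,u in zip(tops+[(-.028,.068,0),(-.028,-.068,0)],px((140,190),9,[(75,232),(152,187),(250,240),(180,292),(303,105),(372,68),(477,115),(405,157),(228,555),(503,375)])): h.append(('side',m,u))
    fit('gate',h,[.66,.24,.1])
    k=[]
    # frame at mouth ; x into tube
    for m,u in zip([(0,.024,.08),(0,-.024,.08),(.0305,.05,.01),(.0305,-.05,.01),(.1305,.05,.01)],px((310,95),8,[(197,475),(325,522),(122,410),(372,500),(210,165)])): k.append(('top',m,u))
    for m,u in zip([(.0305,.05,.005),(.0305,-.05,.005),(.1305,.05,.005)],px((250,140),10,[(203,495),(415,435),(100,390)])): k.append(('side',m,u))
    fit('mouth',k,[.61,-.22,-.35])
E
python3 fit.py -v
```

```text
gauge ('top',) [0.4948 0.023 ] 16.967386440736917 rms px 0.197905453325207
[[ 0.1081 -0.1163]
 [ 0.0428  0.0518]
 [ 0.1998 -0.2663]
 [ 0.0728  0.0852]
 [-0.4231  0.2439]]
gauge ('side',) [0.4964 0.026 ] 17.745764445135997 rms px 0.3477363411079171
[[-0.26   -0.3422]
 [-0.4813  0.1545]
 [ 0.0256 -0.0817]
 [ 0.7019  0.1649]]
gauge ('top', 'side') [0.4956 0.024 ] 17.1984731019185 rms px 0.492639925646338
[[-0.3777 -0.3468]
 [-0.324  -0.1801]
 [-0.1866 -0.5641]
 [-0.2199 -0.206 ]
 [-0.805  -0.0194]
 [ 0.4964 -0.6677]
 [ 0.1037 -0.0847]
 [ 0.7136 -0.2722]
 [ 1.2572  0.0435]]
gate ('top',) [0.6674 0.2397] 6.443331431441222 rms px 0.6923921183241372
[[-0.5785 -0.0863]
 [ 0.3171 -0.6122]
 [ 0.455  -0.4205]
 [-0.5839 -0.0933]
 [-0.1224 -0.2557]
 [ 0.1947 -0.8657]
 [ 0.6525 -0.0855]
 [-1.3077  0.43  ]
 [-0.4585  1.0978]
 [ 1.5204  1.0556]]
gate ('side',) [0.6672 0.2442] 6.265729433369209 rms px 0.6999068908629115
[[-0.9966 -0.1076]
 [-0.0761 -0.406 ]
 [ 1.1385 -0.1237]
 [-0.5754 -0.3272]
 [-0.8855 -0.213 ]
 [-0.0334 -0.854 ]
 [ 0.3846 -0.5875]
 [-0.1179 -0.2695]
 [-0.0384  1.6795]
 [ 1.2653  0
[... 318 characters left out ...]
[ 1.8249 -0.6009]
 [ 0.1547 -0.8177]
 [-0.2885 -0.6342]
 [ 0.5264 -1.2647]
 [ 0.9581 -1.0301]
 [ 0.4949 -0.7241]
 [ 0.6423  1.1617]
 [ 1.8039  0.0843]]
mouth ('top',) [ 0.6057 -0.2281] -18.93908484607796 rms px 0.558689402123659
[[-0.3888  0.6625]
 [-0.0565  0.6362]
 [-0.1766 -0.216 ]
 [ 0.7332  0.0472]
 [-0.0819 -1.2244]]
mouth ('side',) [ 0.6087 -0.2252] -20.61308882813616 rms px 0.6264824461524446
[[-0.2222 -0.0018]
 [ 1.0857  0.3187]
 [-0.8828 -0.4958]]
mouth ('top', 'side') [ 0.6063 -0.2277] -19.011648620407353 rms px 0.6560985317554073
[[-0.5347  0.456 ]
 [-0.2097  0.45  ]
 [-0.2982 -0.4169]
 [ 0.597  -0.1137]
 [-0.1628 -1.4087]
 [ 0.6356  0.1897]
 [ 1.5862  0.1955]
 [-0.6931 -0.1714]]
```

Call:
drive_tool(steps=[0,0,0,0,0,7,-1])

```text
clock: 0.18
eef_pos: [0.1731, -0.4687, 0.3033]
tool_rot: [0.783, -0.621, -0.001, -0.0]
ft_force: [-0.3, 0.6, 0.3]
grip_width: 0.0855
```

```bash
cat > rel.py <<'E'
# rel.py x y z yaw_of_tool_x_deg : remaining shift in tool axes and turn
import sys
from h import *
from scipy.spatial.transform import Rotation as Ro
np.set_printoptions(precision=4,suppress=True)
o=bot.get_obs(); R=Ro.from_quat(o['tool_rot'])
print('t',round(o['clock'],2),'eef',o['eef_pos'],'j',o['joint_pos'],'F',o['ft_force'],'w',round(o['grip_width'],4),'toolx yaw',np.degrees(np.arctan2(*R.as_matrix()[[1,0],0])),'tz',R.as_matrix()[:,2])
if len(sys.argv)>4:
    a=list(map(float,sys.argv[1:5])); t=np.array(a[:3]); b=np.radians(a[3])
    T=np.array([[np.cos(b),np.sin(b),0],[np.sin(b),-np.cos(b),0],[0,0,-1]]).T
    print('shift tool mm',1e3*(R.as_matrix().T@(t-o['eef_pos'])),'shift in target-aligned tool mm',1e3*(T.T@(t-o['eef_pos'])),'turn deg',np.degrees((R.inv()*Ro.from_matrix(T)).as_rotvec()))
E
python3 rel.py .505 .0275 .304 107.2
```

```text
t 0.18 eef [ 0.1731 -0.4687  0.3033] j [-1.217   0.2412  0.0041  1.3352 -0.      1.6949] F [-0.3226  0.6134  0.2686] w 0.0855 toolx yaw -76.8398420462732 tz [-0.0005  0.0014 -1.    ]
shift tool mm [-407.6316 -436.1412   -0.2274] shift in target-aligned tool mm [375.8919 463.7752  -0.7396] turn deg [  0.1306  -0.0136 175.9601]
```

Call:
drive_tool(steps=[0,0,0,0,0,-7.1,-1,0,0,0,0,0,-7.1,-1,0,0,0,0,0,-7.1,-1,0,0,0,0,0,-7.1,-1,0,0,0,0,0,-7.1,-1,0,0,0,0,0,-7.1,-1,0,0,0,0,0,-7.1,-1,0,0,0,0,0,-7.1,-1])

```text
clock: 0.85
eef_pos: [0.1731, -0.4687, 0.3033]
tool_rot: [0.985, -0.17, -0.0, -0.001]
ft_force: [-0.9, -0.4, -0.5]
grip_width: 0.0855
```

Call:
drive_tool(steps=[0,0,0,0,0,-7.1,-1,0,0,0,0,0,-7.1,-1,0,0,0,0,0,-7.1,-1,0,0,0,0,0,-7.1,-1,0,0,0,0,0,-7.1,-1,0,0,0,0,0,-7.1,-1,0,0,0,0,0,-7.1,-1,0,0,0,0,0,-7.1,-1])

```text
clock: 1.52
eef_pos: [0.1731, -0.4688, 0.3034]
tool_rot: [0.948, 0.319, -0.0, -0.001]
ft_force: [-0.1, 0.1, -0.4]
grip_width: 0.0853
```

Call:
drive_tool(steps=[0,0,0,0,0,-7.1,-1,0,0,0,0,0,-7.1,-1,0,0,0,0,0,-7.1,-1,0,0,0,0,0,-7.1,-1,0,0,0,0,0,-7.1,-1,0,0,0,0,0,-7.1,-1,0,0,0,0,0,-7.1,-1,0,0,0,0,0,-7.1,-1])

```text
clock: 2.18
eef_pos: [0.1731, -0.4688, 0.3034]
tool_rot: [0.682, 0.731, 0.0, -0.001]
ft_force: [0.1, -0.2, 0.3]
grip_width: 0.0852
```

Call:
drive_tool(steps=[0,0,0,0,0,-7.1,-1,0,0,0,0,0,-6.4,-1])

```text
clock: 2.35
eef_pos: [0.1731, -0.4688, 0.3034]
tool_rot: [0.591, 0.807, 0.0, -0.001]
ft_force: [0.3, -0.1, -0.1]
grip_width: 0.0854
```

```bash
python3 rel.py .505 .0275 .304 107.2
```

```text
t 2.35 eef [ 0.1731 -0.4688  0.3034] j [-1.217   0.2411  0.0042  1.3352  0.     -1.5226] F [ 0.3198 -0.1172 -0.1355] w 0.0854 toolx yaw 107.5111704798187 tz [-0.0004  0.0012 -1.    ]
shift tool mm [373.4205 465.8005  -0.1924] shift in target-aligned tool mm [375.9442 463.7656  -0.6336] turn deg [-0.003  -0.0712  0.3112]
```

Call:
drive_tool(steps=[0.015,0.019,0,0,0,0,-1,0.0233,0.0291,0,0,0,0,-1,0.0233,0.0291,0,0,0,0,-1,0.0233,0.0291,0,0,0,0,-1,0.0233,0.0291,0,0,0,0,-1,0.0233,0.0291,0,0,0,0,-1,0.0233,0.0291,0,0,0,0,-1,0.0233,0.0291,0,0,0,0,-1])

```text
clock: 3.02
eef_pos: [0.3338, -0.2314, 0.3037]
tool_rot: [0.594, 0.805, 0.0, -0.0]
ft_force: [0.6, -0.8, -0.4]
grip_width: 0.0853
```

Call:
drive_tool(steps=[0.0233,0.0291,0,0,0,0,-1,0.0233,0.0291,0,0,0,0,-1,0.0233,0.0291,0,0,0,0,-1,0.0233,0.0291,0,0,0,0,-1,0.0233,0.0291,0,0,0,0,-1,0.0233,0.0291,0,0,0,0,-1,0.0233,0.0291,0,0,0,0,-1,0.015,0.019,0,0,0,0.3,-1])

```text
clock: 3.68
eef_pos: [0.4948, 0.0057, 0.3033]
tool_rot: [0.595, 0.804, 0.0, -0.0]
ft_force: [0.3, -0.2, -0.2]
grip_width: 0.0857
```

```bash
python3 rel.py .505 .0275 .15 107.2
```

```text
t 3.68 eef [0.4948 0.0057 0.3033] j [ 0.0111  0.2308 -0.0092  1.331   0.0008 -0.2858] F [ 0.336  -0.1695 -0.2228] w 0.0857 toolx yaw 107.01113595379799 tz [-0.0002  0.0008 -1.    ]
shift tool mm [ 17.7748  16.1088 153.3625] shift in target-aligned tool mm [ 17.8442  16.1712 153.3479] turn deg [ 0.0014 -0.0458 -0.1889]
```

Call:
drive_tool(steps=[0.0089,0.0081,0.035,0,0,0,-1,0.0089,0.0081,0.035,0,0,0,-1,0,0,0.035,0,0,0,-1,0,0,0.035,0,0,0,-1,0,0,0.034,0,0,0,-1,0,0,0.02,0,0,0,-1])

```text
clock: 4.18
eef_pos: [0.5014, 0.0246, 0.1059]
tool_rot: [0.596, 0.803, -0.002, -0.002]
ft_force: [-0.0, 0.6, -0.1]
grip_width: 0.0852
```

```bash
cat > shot.py <<'E'
import sys
from h import *
# shot.py cam x y w h s out
n=sys.argv[1]; x,y,w,h,s=map(int,sys.argv[2:7]); p,d=vision.camera(n); np.savez(sys.argv[7]+'.npz',p=p,d=d); crop(n,p,x,y,w,h,s,'pics/'+sys.argv[7]+'.png')
E
python3 rel.py .505 .0275 .08 107.2;python3 shot.py side 200 180 100 75 8 s1; python3 shot.py top 200 130 100 90 6 t1
```

```text
t 4.18 eef [0.5014 0.0246 0.1059] j [ 0.0491  0.4266 -0.2918  0.8585 -0.     -0.2458] F [-0.0353  0.6019 -0.1261] w 0.0852 toolx yaw 106.89701073902188 tz [-0.0061 -0.0003 -1.    ]
shift tool mm [ 1.6558  4.4302 25.8799] shift in target-aligned tool mm [ 1.6713  4.2854 25.9033] turn deg [-0.3399 -0.0853 -0.3027]
```

View pics/s1.png

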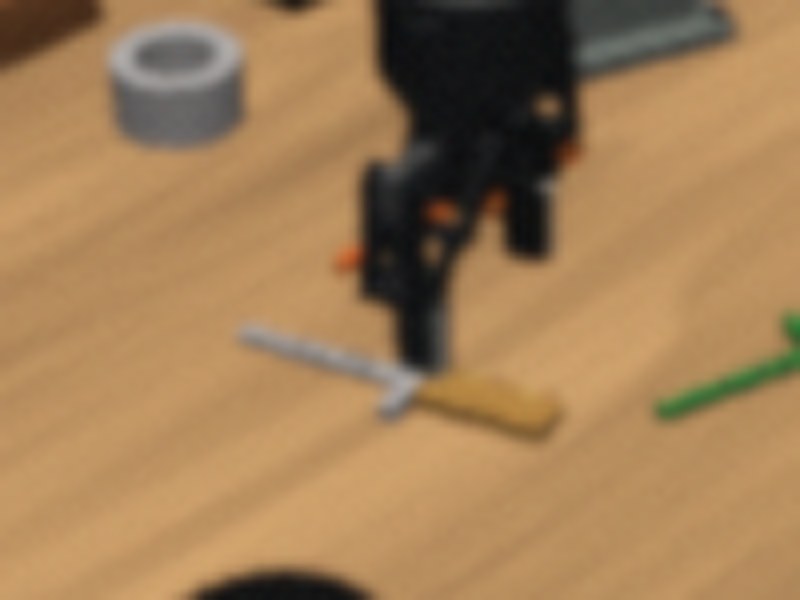

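View pics/t1.png

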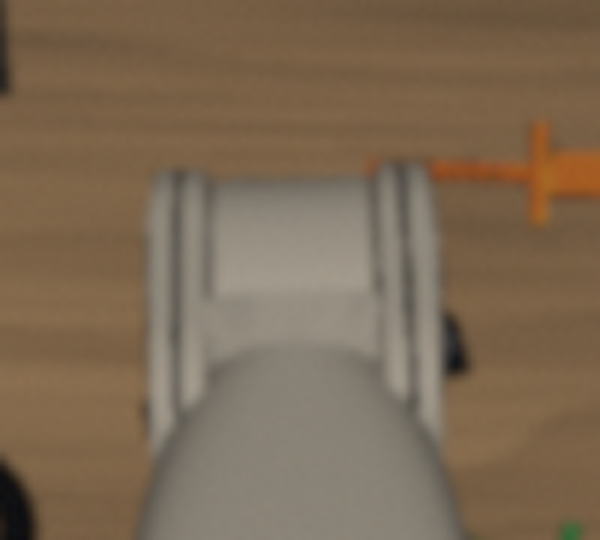

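```bash
python3 - <<'E'
from h import *
from scipy.spatial.transform import Rotation as Ro
o=bot.get_obs(); R=Ro.from_quat(o['tool_rot']).as_matrix()
for n,c in(('side',(200,180,8)),):
  for x in(.043,.057,-.043,-.057):
   for y in (-.011,.011):
    X=o['eef_pos']+R@np.array([x,y,.060]); q=proj(n,X)[0]; print(x,y,(q-np.array(c[:2])+.5)*c[2])
  for m in[(-.03,0,.0045),(.118,0,.0045)]:
    c_,s_=np.cos(.3),np.sin(.3); print(proj(n,[.4956+c_*m[0],.0242+s_*m[0],.0045])[0]*8-np.array([1600,1440]))
E
```

```text
0.043 -0.011 [458.23278429 376.83576377]
0.043 0.011 [409.02080279 362.99932424]
0.057 -0.011 [441.60428869 395.66084026]
0.057 0.011 [392.08324855 381.56438775]
-0.043 -0.011 [554.31486281 268.03221125]
-0.043 0.011 [506.94332986 255.64862657]
-0.057 -0.011 [569.03216825 251.36189738]
-0.057 0.011 [521.95077221 239.19339215]
[554.04740488 415.52764987]
[241.38049684 325.42208705]
```

Call:
drive_tool(steps=[0,0,0.012,0,0,0,-1,0,0,0,0,0,0,-1,0,0,0,0,0,0,-1])

```text
clock: 4.53
eef_pos: [0.5044, 0.0245, 0.0989]
tool_rot: [0.596, 0.803, 0.0, 0.0]
ft_force: [-0.2, 0.3, -1.1]
grip_width: 0.0854
```

```bash
python3 rel.py .505 .0275 .0755 107.2
```

```text
t 4.53 eef [0.5044 0.0245 0.0989] j [ 0.0486  0.4373 -0.2973  0.8356 -0.     -0.2459] F [-0.2098  0.2954 -1.0523] w 0.0854 toolx yaw 106.86928318135992 tz [ 0.0006  0.     -1.    ]
shift tool mm [ 2.682   1.4718 23.3533] shift in target-aligned tool mm [ 2.6694  1.5009 23.3529] turn deg [ 0.0335  0.0099 -0.3307]
```

Call:
drive_tool(steps=[0.0027,0.0015,0.01,0,0,-0.3,-1,0,0,0.01,0,0,0,-1,0,0,0.0033,0,0,0,-1,0,0,0,0,0,0,-1,0,0,0,0,0,0,-1])

```text
clock: 4.95
eef_pos: [0.5042, 0.0275, 0.0743]
tool_rot: [0.594, 0.805, -0.0, -0.0]
ft_force: [0.5, -0.9, 0.2]
grip_width: 0.0857
```

```bash
python3 rel.py .505 .0275 .0755 107.2;python3 shot.py side 200 180 100 75 8 s2
```

```text
t 4.95 eef [0.5042 0.0275 0.0743] j [ 0.0546  0.4734 -0.3193  0.7791 -0.0001 -0.2451] F [ 0.5168 -0.8561  0.1875] w 0.0857 toolx yaw 107.1721812978969 tz [-0.0011 -0.0001 -1.    ]
shift tool mm [-0.2556  0.7142 -1.2316] shift in target-aligned tool mm [-0.2562  0.7154 -1.2308] turn deg [-0.06   -0.0117 -0.0278]
```

View pics/s2.png

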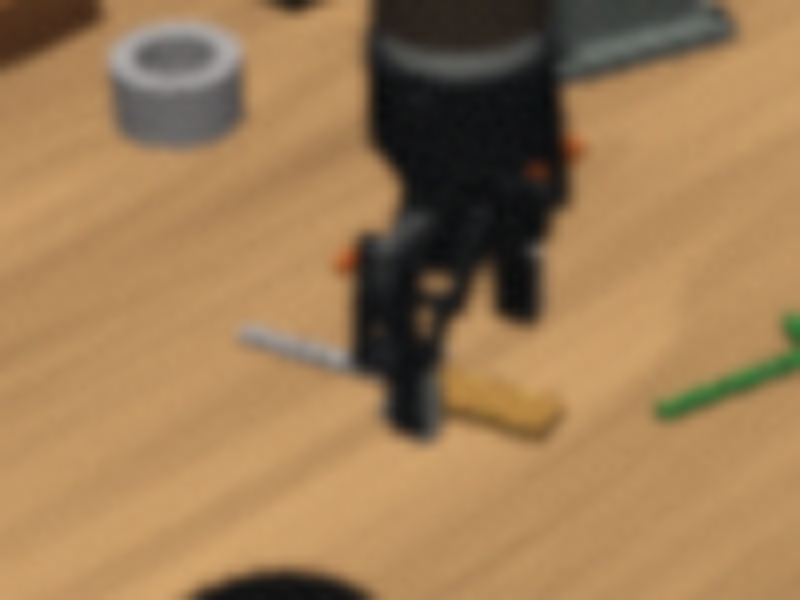

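Call:
drive_tool(steps=[0,0,0,0,0,0,0,0,0,0,0,0,0,0.3,0,0,0,0,0,0,1,0,0,0,0,0,0,1,0,0,0,0,0,0,1,0,0,0,0,0,0,1,0,0,0,0,0,0,1,0,0,0,0,0,0,1])

```text
clock: 5.67
eef_pos: [0.5048, 0.0276, 0.075]
tool_rot: [0.594, 0.805, 0.0, 0.0]
ft_force: [-1.2, 0.1, 4.0]
grip_width: 0.0198
```

Call:
drive_tool(steps=[0,0,0,0,0,0,1,0,0,0,0,0,0,1,0,0,0,0,0,0,1])

```text
clock: 5.92
eef_pos: [0.5048, 0.0276, 0.075]
tool_rot: [0.594, 0.805, 0.0, 0.0]
ft_force: [-1.1, -0.1, 5.8]
grip_width: 0.0197
```

```bash
python3 rel.py .505 .0275 .0755 107.2
```

```text
t 5.92 eef [0.5048 0.0276 0.075 ] j [ 0.0545  0.4723 -0.3186  0.7793  0.     -0.2452] F [-1.0634 -0.0664  5.7963] w 0.0197 toolx yaw 107.17038069368478 tz [ 0.0006  0.0001 -1.    ]
shift tool mm [-0.11    0.1743 -0.4723] shift in target-aligned tool mm [-0.11    0.1739 -0.4724] turn deg [ 0.0345  0.0058 -0.0296]
```

Call:
drive_tool(steps=[0,0,-0.005,0,0,0,1,0,0,-0.015,0,0,0,1,0,0,-0.02,0,0,0,1,0,0,-0.02,0,0,0,1,0,0,-0.02,0,0,0,1,0,0,-0.015,0,0,0,1,0,0,-0.005,0,0,0,1,0,0,0,0,0,0,1])

```text
clock: 6.58
eef_pos: [0.5053, 0.0276, 0.1756]
tool_rot: [0.594, 0.805, 0.001, 0.001]
ft_force: [-0.3, -0.6, -1.4]
grip_width: 0.0202
```

```bash
python3 rel.py .505 .0275 .175 107.2;python3 shot.py side 200 150 100 75 8 s3
```

```text
t 6.58 eef [0.5053 0.0276 0.1756] j [ 0.0545  0.3452 -0.2025  1.0207 -0.     -0.2451] F [-0.338  -0.6028 -1.4182] w 0.0202 toolx yaw 107.16839496905584 tz [ 0.0023  0.0001 -1.    ]
shift tool mm [ 0.0095 -0.2684  0.5967] shift in target-aligned tool mm [ 0.0093 -0.267   0.5973] turn deg [ 0.1298  0.0328 -0.0316]
```

View pics/s3.png

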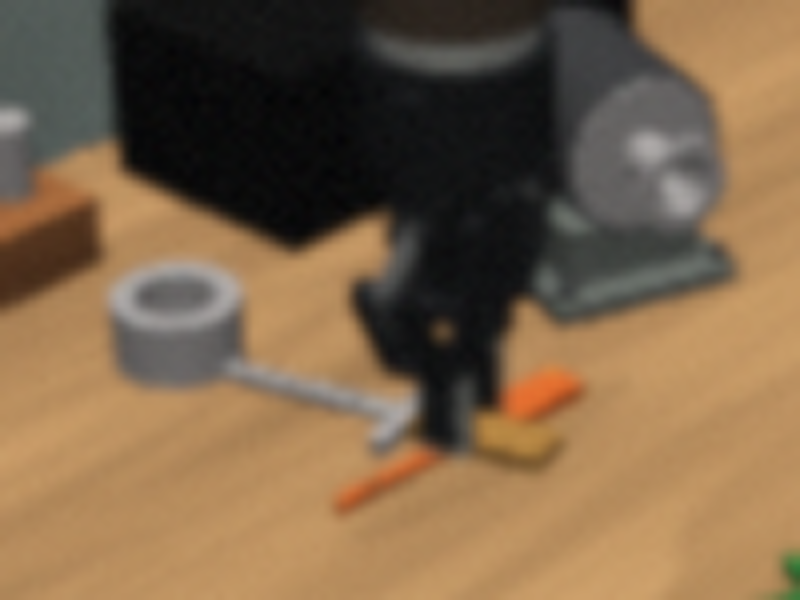

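```bash
python3 - <<'E'
from h import *
c,s=np.cos(np.radians(17.2)),np.sin(np.radians(17.2))
for z in(.0045,.1051):
  for m in(-.03,.118):
    q=proj('side',[.4956+c*m,.0242+s*m,z])[0]; y0=180 if z<.05 else 150
    print(z,m,(q-[200,y0]+.5)*8)
E
python3 - <<'E'
import sys; sys.path.insert(0,'.')
from h import *
p=np.load('s3.npz')['p']; crop('side',p,222,188,54,24,14,'pics/s3b.png')
p=np.load('s2.npz')['p']; crop('side',p,222,215,54,24,14,'pics/s2b.png')
E
```

```text
0.0045 -0.03 [558.05367594 419.51986633]
0.0045 0.118 [245.35275046 329.45013036]
0.1051 -0.03 [557.68671847 451.86905378]
0.1051 0.118 [231.8168157  367.55281647]
```

View pics/s3b.png

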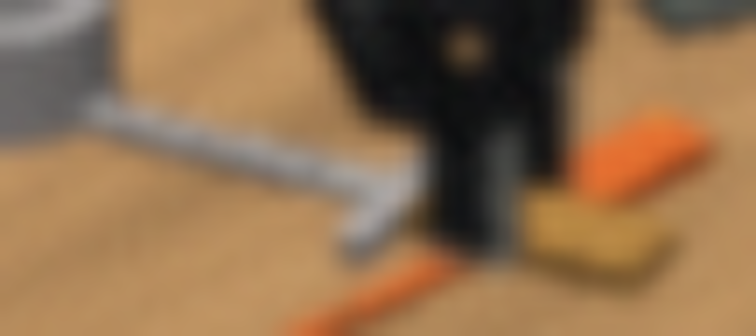

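View pics/s2b.png

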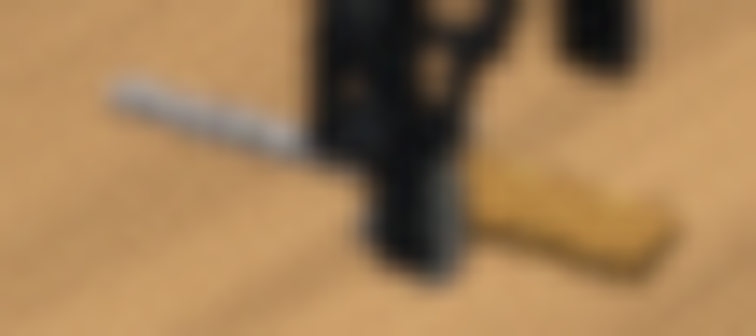

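```bash
python3 rel.py .4576 -.1747 .1505 70.7
```

```text
t 6.63 eef [0.5045 0.0275 0.1744] j [ 0.0545  0.3465 -0.2042  1.02   -0.     -0.2452] F [-0.0563  0.0716 -2.76  ] w 0.0201 toolx yaw 107.16717480643264 tz [ 0.0001 -0.     -1.    ]
shift tool mm [-179.3367 -104.5305   23.8965] shift in target-aligned tool mm [-206.3501   22.5309   23.902 ] turn deg [ 0.008   0.0001 36.4672]
```

Call:
drive_tool(steps=[-0.012,-0.007,0,0,0,0,1,-0.024,-0.014,0,0,0,0,1,-0.028,-0.0163,0,0,0,0,1,-0.028,-0.0163,0,0,0,0,1,-0.028,-0.0163,0,0,0,0,1,-0.028,-0.0163,0,0,0,0,1,-0.02,-0.0118,0,0,0,0,1,-0.0113,-0.0065,0,0,0,0,1])

```text
clock: 7.3
eef_pos: [0.4558, -0.1768, 0.1727]
tool_rot: [0.595, 0.804, -0.001, -0.002]
ft_force: [0.3, 0.9, -2.2]
grip_width: 0.0195
```

Call:
drive_tool(steps=[0,0,0,0,0,3,1,0,0,0,0,0,6,1,0,0,0,0,0,6.5,1,0,0,0,0,0,6.5,1,0,0,0.008,0,0,6.5,1,0,0,0.01,0,0,5,1,0,0,0.0059,0,0,3,1,0,0,0,0,0,0,1])

```text
clock: 7.97
eef_pos: [0.4556, -0.1739, 0.1476]
tool_rot: [0.816, 0.578, -0.002, -0.003]
ft_force: [-0.1, -0.0, -2.9]
grip_width: 0.0197
```

Call:
drive_tool(steps=[0,0,0,0,0,0,1])

```text
clock: 8.05
eef_pos: [0.4565, -0.1742, 0.1491]
tool_rot: [0.815, 0.579, -0.001, -0.002]
ft_force: [-0.4, -0.0, -2.3]
grip_width: 0.02
```

```bash
python3 rel.py .4576 -.1747 .1505 70.7;python3 shot.py side 230 135 100 75 8 s4;python3 shot.py top 300 95 100 90 6 t4
```

```text
t 8.05 eef [ 0.4565 -0.1742  0.1491] j [-0.3645  0.348  -0.2787  0.948  -0.     -0.0285] F [-0.3839 -0.0114 -2.3363] w 0.02 toolx yaw 70.75367155981299 tz [-0.0037  0.0014 -1.    ]
shift tool mm [-0.1492  1.1725 -1.4502] shift in target-aligned tool mm [-0.1483  1.1783 -1.4456] turn deg [-0.2249 -0.006   0.0537]
```

View pics/s4.png

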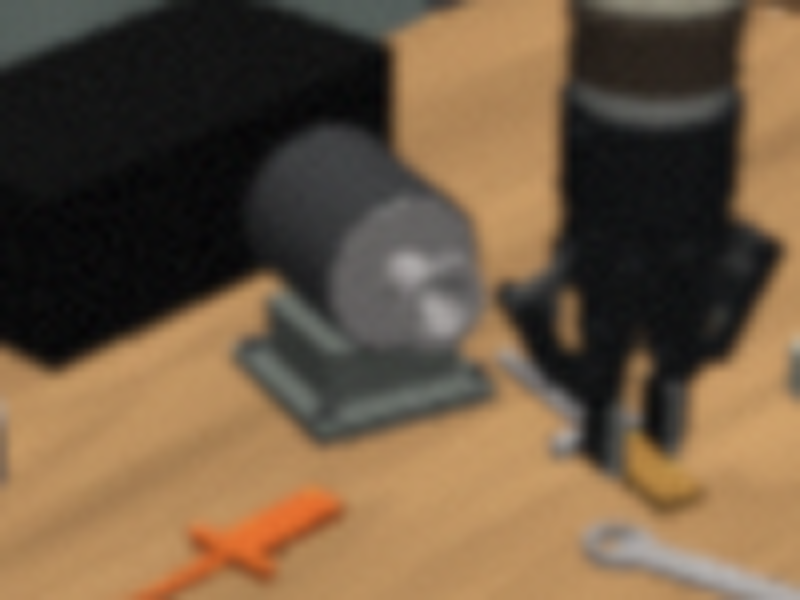

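View pics/t4.png

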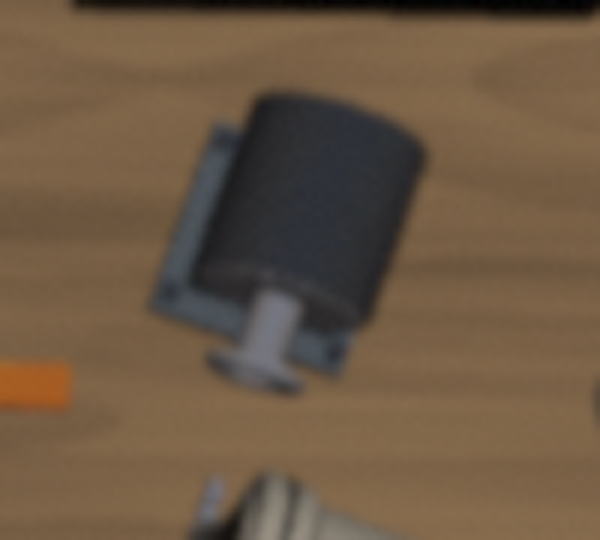

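```bash
python3 - <<'E'
from h import *
np.set_printoptions(precision=4,suppress=True)
f=lambda a,b:onz('top',300+(a+.5)/6-.5,95+(b+.5)/6-.5,.08)
tip=f(217,477); rod=f(206,528); l=f(207,357); r=f(302,388)
print('tip',tip,'rod yaw',np.degrees(np.arctan2(*(tip-rod)[[1,0]])),'rim',l,r,(l+r)/2,np.degrees(np.arctan2((r-l)[1],(r-l)[0]))+90)
from scipy.spatial.transform import Rotation as Ro
o=bot.get_obs(); R=Ro.from_quat(o['tool_rot']).as_matrix()
t=o['eef_pos']+R@[0,.1083,.0705]; print('FK tip',t, 'side px', (proj('side',t)[0]-[230,135]+.5)*8,'top px',(proj('top',t)[0]-[300,95]+.5)*6)
for a in (-90,0,90,180):
  y=np.radians(-19.3);X=[.607-np.sin(y)*.024*np.cos(np.radians(a)),-.227+np.cos(y)*.024*np.cos(np.radians(a)),.08+.024*np.sin(np.radians(a))]
  print(a,(proj('side',X)[0]-[230,135]+.5)*8,(proj('top',X)[0]-[300,95]+.5)*6)
p=np.load('s4.npz')['p'];crop('side',p,266,155,45,40,16,'pics/s4b.png')
p=np.load('t4.npz')['p'];crop('top',p,325,145,45,40,16,'pics/t4b.png')
E
```

```text
tip [ 0.5594 -0.2109  0.08  ] rod yaw -11.953387181099787 rim [ 0.615  -0.2062  0.08  ] [ 0.6013 -0.2502  0.08  ] [ 0.6081 -0.2282  0.08  ] -17.289938699335025
FK tip [ 0.5597 -0.2103  0.0797] side px [504.5825 349.132 ] top px [215.9088 476.9955]
-90 [449.0881 348.2881] [242.662  382.9922]
0 [405.5749 314.6615] [203.6024 357.5081]
90 [451.1848 257.7585] [262.7207 367.4161]
180 [494.1094 292.3068] [301.3787 393.2091]
```

View pics/s4b.png

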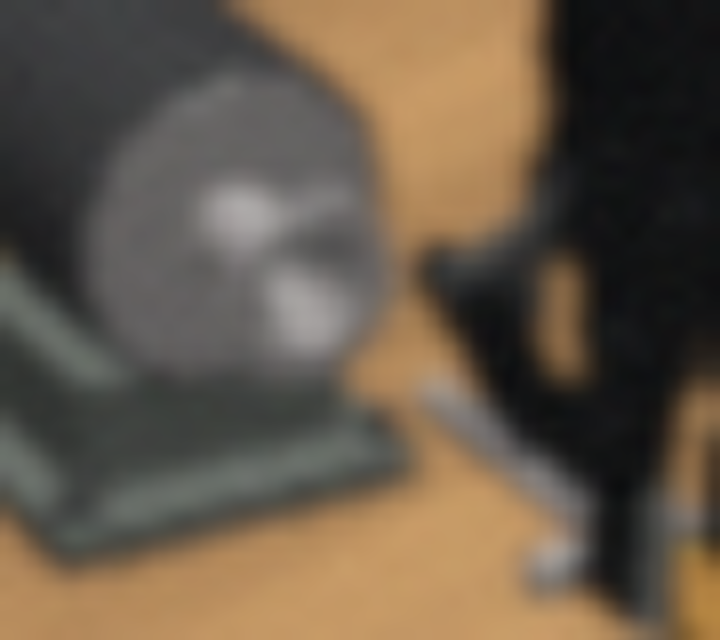

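View pics/t4b.png

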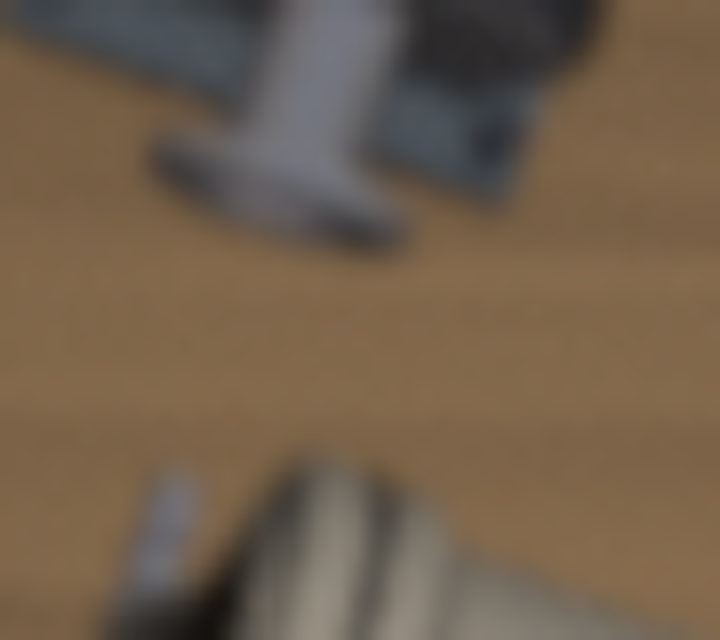

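```bash
python3 - <<'E'
from h import *
p=np.load('s4.npz')['p'].astype(float);q=p[155:185,268:296]
q=np.clip((q-20)*1.6,0,255).astype(np.uint8)
im=cv2.resize(q[:,:,::-1],None,fx=20,fy=20,interpolation=cv2.INTER_LANCZOS4)
y=np.radians(-19.3)
for rr,X0,col in((.024,0,(0,0,255)),(.0155,0,(0,255,0)),(.043,.038,(255,0,0))):
  pts=[]
  for a in np.radians(np.arange(0,360,10)):
    X=np.array([.608+np.cos(y)*X0,-.2285+np.sin(y)*X0,.08])+np.array([-np.sin(y)*rr*np.cos(a),np.cos(y)*rr*np.cos(a),rr*np.sin(a)])
    pts.append((proj('side',X)[0]-[268,155]+.5)*20)
  for t in pts: cv2.circle(im,tuple(int(v) for v in t),2,col,-1)
cv2.imwrite('pics/s4c.png',im)
p=np.load('t4.npz')['p'].astype(float);q=p[110:165,325:375]
q=np.clip((q-20)*1.6,0,255).astype(np.uint8)
im=cv2.resize(q[:,:,::-1],None,fx=11,fy=11,interpolation=cv2.INTER_LANCZOS4)
for rr,X0,col in((.024,0,(0,0,255)),(.0155,0,(0,255,0)),(.043,.038,(255,0,0)),(.043,.123,(255,0,0))):
  for a in np.radians(np.arange(0,360,10)):
    X=np.array([.608+np.cos(y)*X0,-.2285+np.sin(y)*X0,.08])+np.array([-np.sin(y)*rr*np.cos(a),np.cos(y)*rr*np.cos(a),rr*np.sin(a)])
    t=(proj('top',X)[0]-[325,110]+.5)*11; cv2.circle(im,tuple(int(v) for v in t),2,col,-1)
cv2.imwrite('pics/t4c.png',im)
E
```

```text
(no output)
```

View pics/s4c.png

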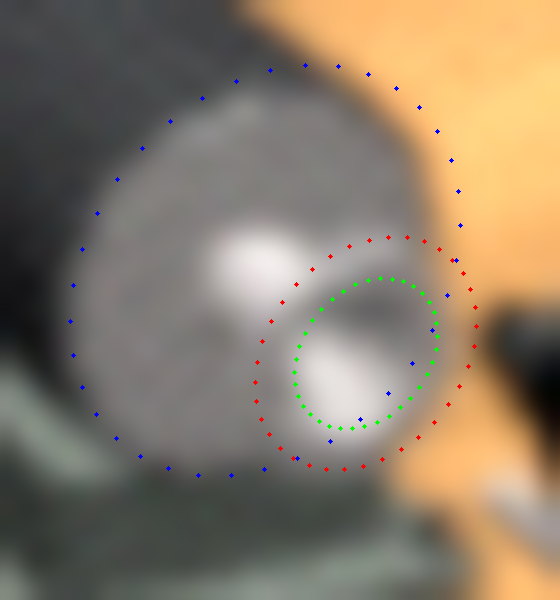

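View pics/t4c.png

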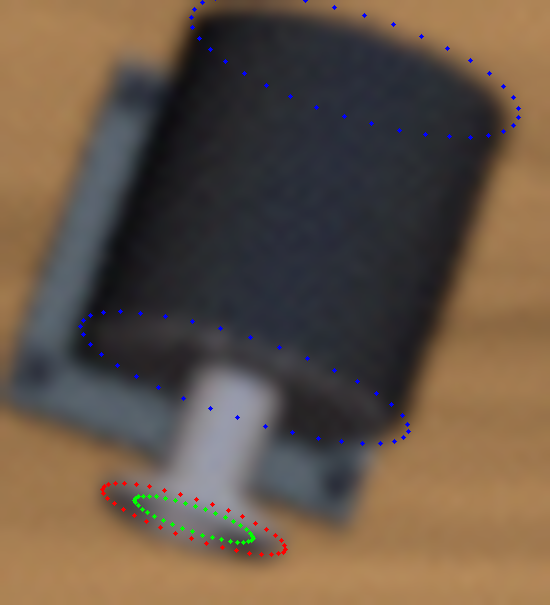

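```bash
python3 rel.py .5028 -.1910 .1505 70.7
```

```text
t 8.15 eef [ 0.4575 -0.1745  0.1503] j [-0.3645  0.3467 -0.277   0.9481  0.     -0.0282] F [-0.3809  0.8165 -2.1661] w 0.0199 toolx yaw 70.73377240564481 tz [-0.0009  0.0004 -1.    ]
shift tool mm [-0.5898 48.1908 -0.285 ] shift in target-aligned tool mm [-0.5615 48.1914 -0.237 ] turn deg [-0.057  -0.0029  0.0338]
```

Call:
drive_tool(steps=[-0.0006,0.006,0,0,0,0,1,0,0.01,0,0,0,0,1,0,0.01,0,0,0,0,1,0,0.01,0,0,0,0,1,0,0.008,0,0,0,0,1,0,0.004,0,0,0,0,1,0,0,0,0,0,0,1,0,0,0,0,0,0,1])

```text
clock: 8.82
eef_pos: [0.5027, -0.191, 0.1506]
tool_rot: [0.816, 0.578, -0.0, -0.0]
ft_force: [0.3, -0.2, -1.2]
grip_width: 0.0196
```

```bash
python3 rel.py .5028 -.1910 .1505 70.7;python3 shot.py side 260 150 60 50 13 s5;python3 shot.py top 310 120 75 60 10 t5
```

```text
t 8.82 eef [ 0.5027 -0.191   0.1506] j [-0.3632  0.4292 -0.1465  0.9957 -0.     -0.026 ] F [ 0.3308 -0.23   -1.1538] w 0.0196 toolx yaw 70.67992041102436 tz [-0.0005  0.0002 -1.    ]
shift tool mm [0.0831 0.1052 0.1031] shift in target-aligned tool mm [0.0831 0.1052 0.1031] turn deg [-0.0323  0.0008 -0.0201]
```

View pics/s5.png

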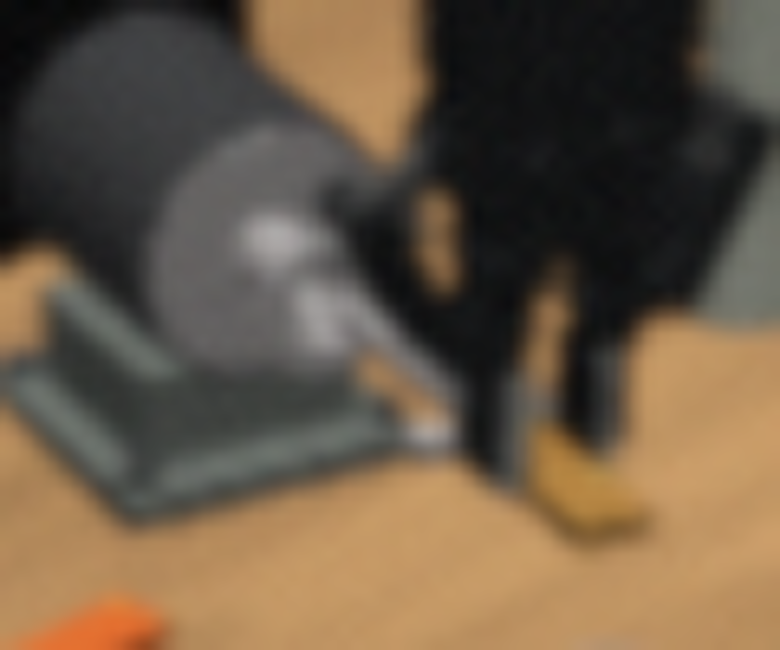

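View pics/t5.png

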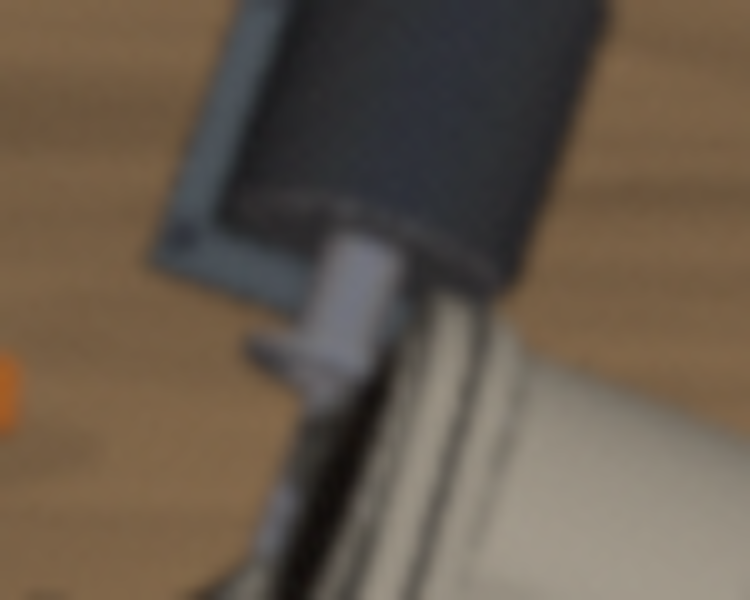

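Call:
drive_tool(steps=[0,0.005,0,0,0,0,1,0,0.005,0,0,0,0,1,0,0.005,0,0,0,0,1,0,0.005,0,0,0,0,1,0,0.005,0,0,0,0,1])

```text
clock: 9.33
eef_pos: [0.5271, -0.1996, 0.1508]
tool_rot: [0.816, 0.578, 0.0, 0.0]
ft_force: [0.3, 0.5, -1.9]
grip_width: 0.0197
```

Call:
drive_tool(steps=[0,0.005,0,0,0,0,1,0,0.005,0,0,0,0,1,0,0.005,0,0,0,0,1,0,0,0,0,0,0,1])

```text
clock: 9.67
eef_pos: [0.5417, -0.2047, 0.1507]
tool_rot: [0.816, 0.578, 0.0, 0.0]
ft_force: [0.8, -0.4, -2.1]
grip_width: 0.0194
```

```bash
python3 rel.py .5811 -.2184 .1505 70.7;python3 -c "
from workcell import bot;print(bot.get_obs()['ft_torque'])";python3 shot.py side 260 150 60 50 13 s6
```

```text
t 9.67 eef [ 0.5417 -0.2047  0.1507] j [-0.3613  0.5005 -0.0282  1.041  -0.     -0.024 ] F [ 0.8465 -0.381  -2.0711] w 0.0194 toolx yaw 70.67238205089926 tz [ 0.0011 -0.0004 -1.    ]
shift tool mm [ 0.1399 41.7049  0.251 ] shift in target-aligned tool mm [ 0.1198 41.7052  0.2023] turn deg [ 0.0668  0.0024 -0.0276]
[-0.06934231  0.00748066 -0.03242586]
```

View pics/s6.png

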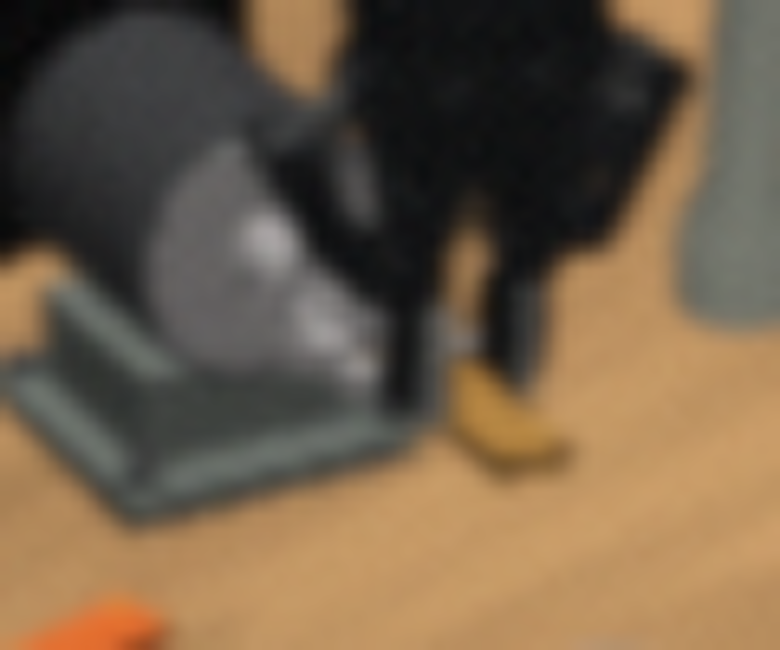

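Call:
drive_tool(steps=[0,0.005,0,0,0,0,1,0,0.005,0,0,0,0,1,0,0.005,0,0,0,0,1,0,0.005,0,0,0,0,1,0,0.005,0,0,0,0,1])

```text
clock: 10.13
eef_pos: [0.5647, -0.2128, 0.1507]
tool_rot: [0.816, 0.578, 0.0, 0.0]
ft_force: [-0.1, -0.4, -2.0]
grip_width: 0.0199
```

Call:
drive_tool(steps=[0,0.004,0,0,0,0,1,0,0.003,0,0,0,0,1,0,0.003,0,0,0,0,1,0,0.001,0,0,0,0,1,0,0,0,0,0,0,1])

```text
clock: 10.55
eef_pos: [0.5747, -0.2163, 0.1506]
tool_rot: [0.816, 0.578, -0.0, -0.0]
ft_force: [-0.0, 0.0, -2.8]
grip_width: 0.0194
```

```bash
python3 rel.py .5811 -.2184 .1505 70.7
```

```text
t 10.55 eef [ 0.5747 -0.2163  0.1506] j [-0.36    0.564   0.0811  1.0879 -0.     -0.0226] F [-0.0067  0.0485 -2.831 ] w 0.0194 toolx yaw 70.66898644514472 tz [-0. -0. -1.]
shift tool mm [0.1577 6.7292 0.1282] shift in target-aligned tool mm [0.154  6.7293 0.1283] turn deg [-0.001   0.0009 -0.031 ]
```

6.7 mm is left by estimate. From here I'll advance in 1 mm steps and watch the force.

Call:
drive_tool(steps=[0,0.001,0,0,0,0,1,0,0.001,0,0,0,0,1,0,0.001,0,0,0,0,1,0,0.001,0,0,0,0,1,0,0,0,0,0,0,1])

```text
clock: 10.97
eef_pos: [0.5785, -0.2176, 0.1508]
tool_rot: [0.816, 0.578, 0.0, 0.0]
ft_force: [0.5, -0.1, -1.3]
grip_width: 0.0197
```

Call:
drive_tool(steps=[0,0.0008,0,0,0,0,1,0,0.0007,0,0,0,0,1])

```text
clock: 11.13
eef_pos: [0.5789, -0.2177, 0.1506]
tool_rot: [0.816, 0.578, -0.001, -0.001]
ft_force: [-3.9, 1.3, 0.7]
grip_width: 0.0195
```

Call:
drive_tool(steps=[0,0.0008,0,0,0,0,1,0,0,0,0,0,0,1])

```text
clock: 11.3
eef_pos: [0.579, -0.2178, 0.1505]
tool_rot: [0.816, 0.578, -0.001, -0.002]
ft_force: [-3.9, 1.9, 1.5]
grip_width: 0.0195
```

```bash
python3 rel.py .5811 -.2184 .1505 70.7;python3 shot.py side 260 150 60 50 13 s7; python3 shot.py top 310 120 75 60 10 t7
```

```text
t 11.3 eef [ 0.579  -0.2178  0.1505] j [-0.3598  0.5748  0.0995  1.0993 -0.0001 -0.0223] F [-3.9355  1.8565  1.5309] w 0.0195 toolx yaw 70.66391732393397 tz [-0.0035  0.0012 -1.    ]
shift tool mm [ 0.1563  2.1639 -0.0573] shift in target-aligned tool mm [ 0.1549  2.1642 -0.0491] turn deg [-0.2153  0.0007 -0.0361]
```

View pics/s7.png

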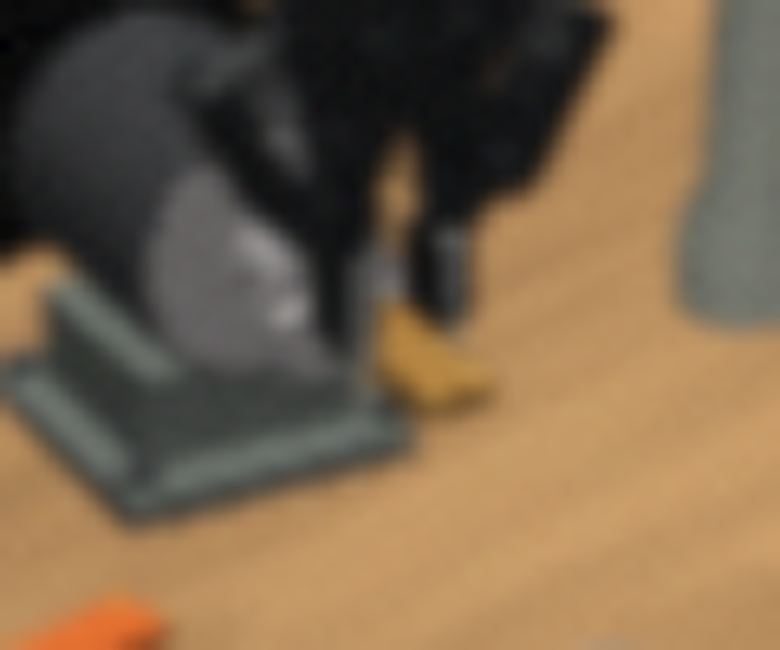

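View pics/t7.png

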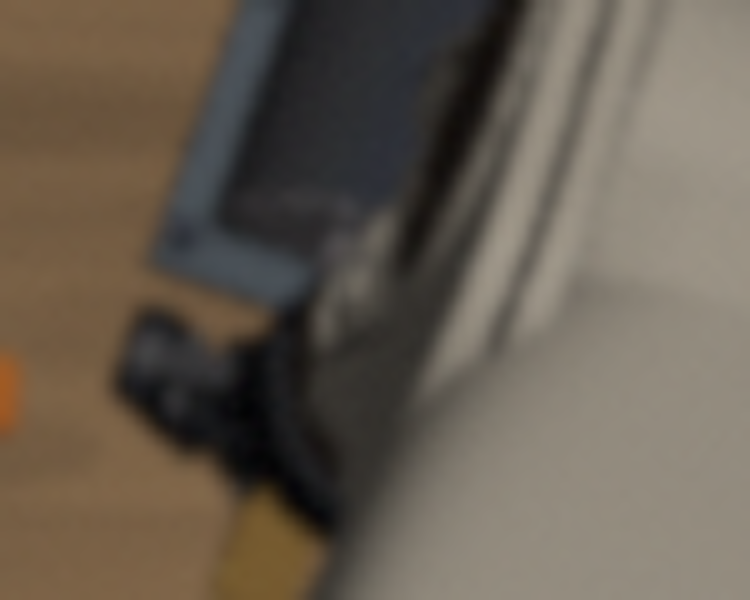

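Call:
drive_tool(steps=[0,0.0008,0,0,0,0,1,0,0,0,0,0,0,1,0,0,0,0,0,0,1])

```text
clock: 11.65
eef_pos: [0.5791, -0.2178, 0.1503]
tool_rot: [0.816, 0.578, -0.002, -0.002]
ft_force: [-5.9, 2.2, 1.4]
grip_width: 0.0199
```

```bash
python3 rel.py .5811 -.2184 .1505 70.7; python3 -c "
from workcell import bot;print(bot.get_obs()['ft_torque'])"
```

```text
t 11.65 eef [ 0.5791 -0.2178  0.1503] j [-0.3597  0.576   0.1013  1.1013 -0.0001 -0.0223] F [-5.9359  2.1582  1.3752] w 0.0199 toolx yaw 70.66509519800942 tz [-0.0049  0.0017 -1.    ]
shift tool mm [ 0.1251  2.0606 -0.1875] shift in target-aligned tool mm [ 0.1239  2.0616 -0.1767] turn deg [-0.3004 -0.0008 -0.0349]
[ 0.5270858   1.35943544 -0.03519924]
```

Call:
drive_tool(steps=[0,-0.004,0,0,0,0,1,0,-0.006,0,0,0,0,1,0,-0.008,0,0,0,0,1,0,-0.008,0,0,0,0,1,0,-0.008,0,0,0,0,1,0,-0.008,0,0,0,0,1,0,-0.008,0,0,0,0,1,0,-0.008,0,0,0,0,1])

```text
clock: 12.32
eef_pos: [0.5257, -0.1991, 0.1508]
tool_rot: [0.816, 0.578, 0.0, 0.0]
ft_force: [-0.1, 0.2, -1.8]
grip_width: 0.0198
```

Call:
drive_tool(steps=[0,-0.008,0,0,0,0,1,0,-0.008,0,0,0,0,1,0,-0.008,0,0,0,0,1,0,-0.008,0,0,0,0,1,0,-0.012,0,0,0,0,1,0,-0.015,0,0,0,0,1,0,-0.01,0,0,0,0,1,0,0,0,0,0,0,1])

```text
clock: 12.98
eef_pos: [0.4588, -0.1756, 0.1504]
tool_rot: [0.816, 0.578, -0.001, -0.001]
ft_force: [-0.5, 0.1, -2.5]
grip_width: 0.02
```

Call:
drive_tool(steps=[0,0,0,0,0,0,1])

```text
clock: 13.07
eef_pos: [0.4612, -0.1764, 0.151]
tool_rot: [0.816, 0.578, 0.0, 0.0]
ft_force: [0.5, 0.9, -2.4]
grip_width: 0.0197
```

```bash
python3 rel.py .4576 -.1747 .1505 70.7;python3 shot.py side 230 135 100 75 8 s8
```

```text
t 13.07 eef [ 0.4612 -0.1764  0.151 ] j [-0.3654  0.352  -0.2668  0.9514  0.     -0.0281] F [ 0.475   0.9267 -2.3726] w 0.0197 toolx yaw 70.67245038514085 tz [ 0.0006 -0.0002 -1.    ]
shift tool mm [ 0.4692 -3.9434  0.4539] shift in target-aligned tool mm [ 0.4711 -3.9429  0.4565] turn deg [ 0.0379 -0.0004 -0.0275]
```

View pics/s8.png

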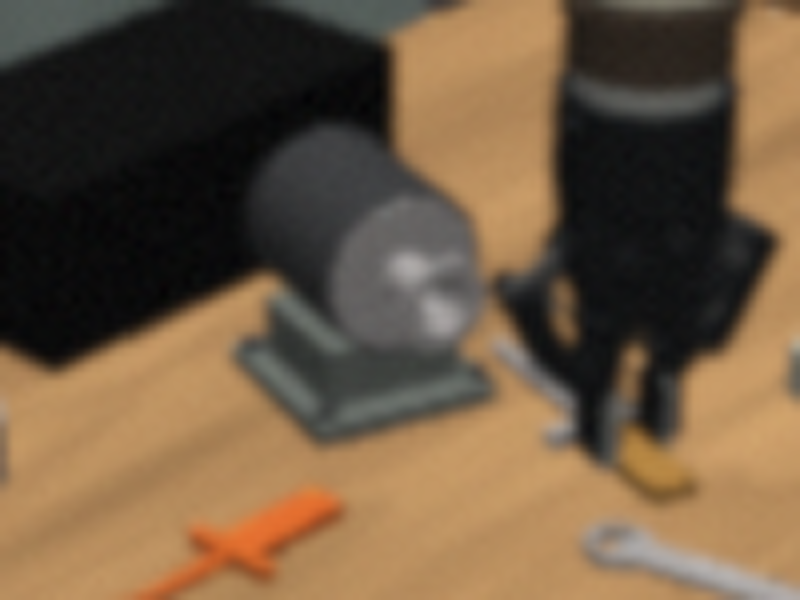

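Call:
drive_tool(steps=[0,0,-0.008,0,0,-2,1,0,0,-0.01,0,0,-5,1,0,0,-0.01,0,0,-6.5,1,0,0,-0.008,0,0,-6.5,1,0,0,-0.003,0,0,-4,1,0,0,0,0,0,-1.7,1,0,0,0,0,0,0,1])

```text
clock: 13.7
eef_pos: [0.4626, -0.177, 0.1902]
tool_rot: [0.667, 0.745, 0.0, 0.001]
ft_force: [0.4, -0.5, -2.6]
grip_width: 0.0198
```

```bash
python3 rel.py .460 .2173 .1905 96.4
```

```text
t 13.7 eef [ 0.4626 -0.177   0.1902] j [-0.3654  0.3112 -0.2095  1.048  -0.     -0.4771] F [ 0.4403 -0.481  -2.6102] w 0.0198 toolx yaw 96.39701918849069 tz [ 0.002  -0.0008 -1.    ]
shift tool mm [392.1078  41.3957  -0.5778] shift in target-aligned tool mm [392.1061  41.415   -0.2672] turn deg [ 0.1065  0.0566 -0.0029]
```

Call:
drive_tool(steps=[0.01,0.001,0,0,0,0,1,0.02,0.002,0,0,0,0,1,0.028,0.003,0,0,0,0,1,0.028,0.003,0,0,0,0,1,0.028,0.003,0,0,0,0,1,0.028,0.003,0,0,0,0,1,0.028,0.003,0,0,0,0,1,0.028,0.003,0,0,0,0,1])

```text
clock: 14.37
eef_pos: [0.46, 0.0245, 0.1896]
tool_rot: [0.667, 0.745, 0.0, -0.0]
ft_force: [0.3, 0.0, -1.4]
grip_width: 0.0194
```

Call:
drive_tool(steps=[0.028,0.003,0,0,0,0,1,0.028,0.003,0,0,0,0,1,0.028,0.003,0,0,0,0,1,0.028,0.003,0,0,0,0,1,0.028,0.003,0,0,0,0,1,0.026,0.003,0,0,0,0,1,0.018,0.0014,0,0,0,0,1,0.01,0.001,0,0,0,0,1])

```text
clock: 15.03
eef_pos: [0.4586, 0.2205, 0.1895]
tool_rot: [0.666, 0.746, 0.0, -0.0]
ft_force: [0.3, -0.4, -1.8]
grip_width: 0.0199
```

Call:
drive_tool(steps=[0,0,0.01,0,0,0,1,0,0,0.01,0,0,0,1,0,0,0.01,0,0,0,1,0,0,0,0,0,0,1,0,0,0,0,0,0,1])

```text
clock: 15.45
eef_pos: [0.4581, 0.2161, 0.1582]
tool_rot: [0.667, 0.745, -0.002, -0.001]
ft_force: [-0.4, 0.5, -2.1]
grip_width: 0.0199
```

```bash
python3 rel.py .460 .2173 .1605 96.4;python3 shot.py side 130 180 100 75 8 s9;python3 shot.py top 130 100 90 75 8 t9
```

```text
t 15.45 eef [0.4581 0.2161 0.1582] j [ 0.4408  0.3683 -0.2195  0.9867 -0.0002  0.3315] F [-0.3731  0.4553 -2.1079] w 0.0199 toolx yaw 96.26185246237321 tz [-0.0032 -0.0017 -1.    ]
shift tool mm [ 1.0063  1.9758 -2.2624] shift in target-aligned tool mm [ 1.0046  1.9859 -2.2544] turn deg [-0.1941  0.0776 -0.1383]
```

View pics/s9.png

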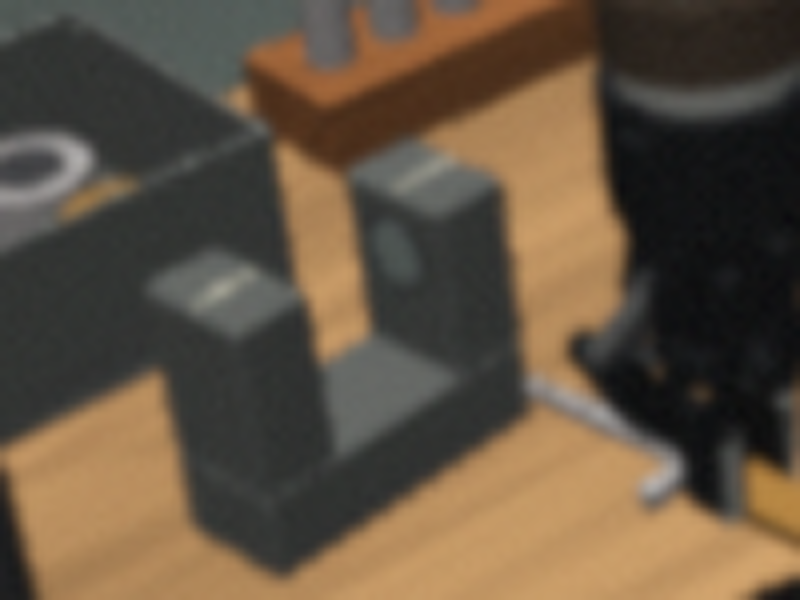

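View pics/t9.png

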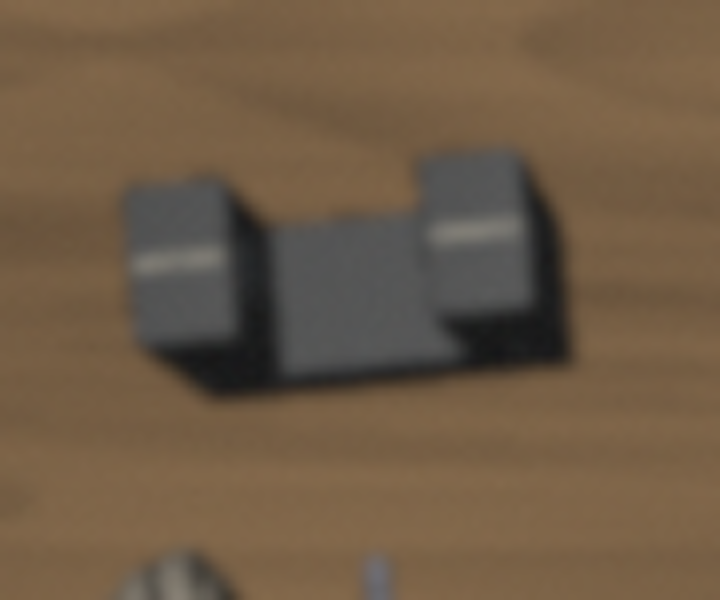

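```bash
python3 - <<'E'
from h import *
from scipy.spatial.transform import Rotation as Ro
np.set_printoptions(precision=4,suppress=True)
o=bot.get_obs(); R=Ro.from_quat(o['tool_rot']).as_matrix()
print(o['eef_pos'])
t=o['eef_pos']+R@[0,.1083,.0705]; c=o['eef_pos']+R@[0,.0243,.0705]
print('FK tip',t,'side',(proj('side',[t,c])-[130,180]+.5)*8,'top',(proj('top',t)[0]-[130,100]+.5)*8)
print('top meas',onz('top',130+377.5/8-.5,100+553.5/8-.5,t[2]),'side',onz('side',130+528.5/8-.5,180+383.5/8-.5,t[2]))
# gate model overlay
y=np.radians(6.4)
for n,o_ in(('top',(130,100)),('side',(130,180))):
  for nm,(gx,gy) in dict(red=(.6674,.2397),green=(.6672,.2442)).items():
    pass
  im=cv2.imread('pics/'+('t9' if n=='top' else 's9')+'.png')
  for (gx,gy),col in (((.6674,.2397),(0,0,255)),((.6672,.2442),(0,255,0))):
    for s in(1,-1):
      for a,b,z in[(-.028,.032,.117),(-.028,.068,.117),(.028,.032,.117),(.028,.068,.117),(-.028,.032,.04),(-.028,.068,0),(.028,.032,.04)]:
        X=[gx+np.cos(y)*a-np.sin(y)*b*s,gy+np.sin(y)*a+np.cos(y)*b*s,z]
        q=(proj(n,X)[0]-o_+.5)*8; cv2.circle(im,tuple(int(v) for v in q),3,col,-1)
    for aa in np.radians(np.arange(0,360,30)):
      a=.014*np.cos(aa);b=-.032;z=.09+.014*np.sin(aa)
      X=[gx+np.cos(y)*a-np.sin(y)*b,gy+np.sin(y)*a+np.cos(y)*b,z]
      if n=='side':
        q=(proj(n,X)[0]-o_+.5)*8; cv2.circle(im,tuple(int(v) for v in q),1,col,-1)
  cv2.imwrite(f'pics/ov_{n}.png',im)
E
```

```text
[0.4592 0.2168 0.1596]
FK tip [0.5668 0.2286 0.0891] side [[528.9269 377.2006]
 [694.0385 459.7404]] top [370.1704 553.8149]
top meas [0.567  0.2261 0.0891] side [0.5638 0.2312 0.0891]
```

View pics/ov_side.png

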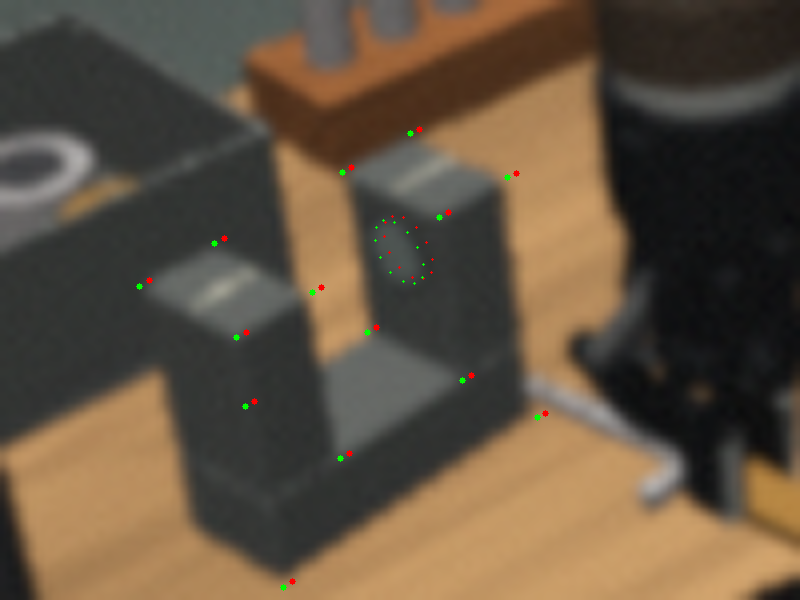

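View pics/ov_top.png

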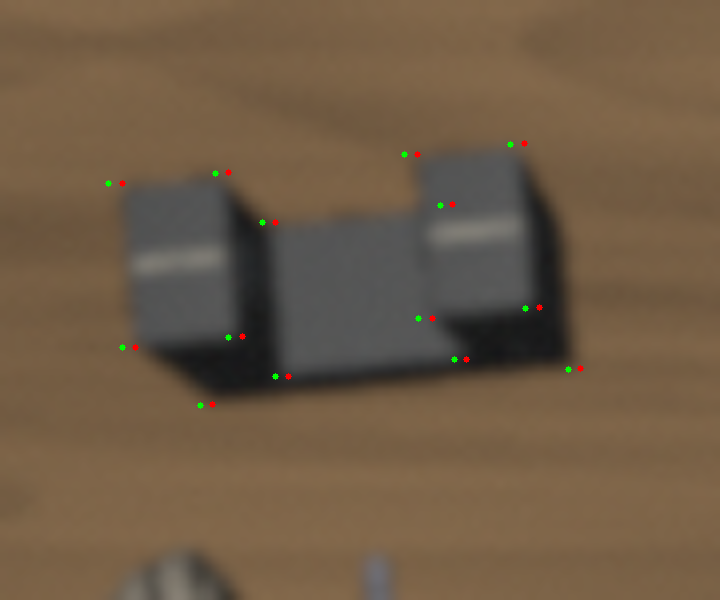

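Call:
drive_tool(steps=[0.001,0.008,0,0,0,0,1,0.001,0.014,0,0,0,0,1,0,0.016,0,0,0,0,1,0,0.016,0,0,0,0,1,0,0.016,0,0,0,0,1,0,0.014,0,0,0,0,1,0,0.01,0,0,0,0,1,0,0.006,0,0,0,0,1])

```text
clock: 16.22
eef_pos: [0.5604, 0.2308, 0.1602]
tool_rot: [0.667, 0.745, 0.001, 0.001]
ft_force: [1.0, -0.8, -1.7]
grip_width: 0.0195
```

Call:
drive_tool(steps=[0,0,0,0,0,0,1,0,0,0,0,0,0,1,0,0,0,0,0,0,1,0,0,0,0,0,0,1,0,0,0,0,0,0,1,0,0,0,0,0,0,1])

```text
clock: 16.72
eef_pos: [0.5578, 0.2308, 0.1599]
tool_rot: [0.667, 0.745, -0.0, -0.0]
ft_force: [-0.2, 0.5, -2.9]
grip_width: 0.0197
```

```bash
python3 rel.py .5610 .2305 .1605 96.4;python3 shot.py side 140 185 60 50 13 s10;python3 shot.py top 130 110 75 60 10 t10; python3 rel.py
```

```text
t 16.72 eef [0.5578 0.2308 0.1599] j [0.3922 0.5367 0.06   1.0942 0.0001 0.2808] F [-0.247   0.5277 -2.9319] w 0.0197 toolx yaw 96.38638547542047 tz [-0.0001  0.     -1.    ]
shift tool mm [-0.6187  3.1686 -0.6197] shift in target-aligned tool mm [-0.6195  3.1685 -0.6194] turn deg [-0.0042 -0.0026 -0.0136]
t 16.82 eef [0.558  0.2308 0.1599] j [0.3922 0.5369 0.0604 1.0942 0.     0.2808] F [-0.4755  0.1656 -2.24  ] w 0.0196 toolx yaw 96.38301658757348 tz [ 0.0001  0.0001 -1.    ]
```

View pics/s10.png

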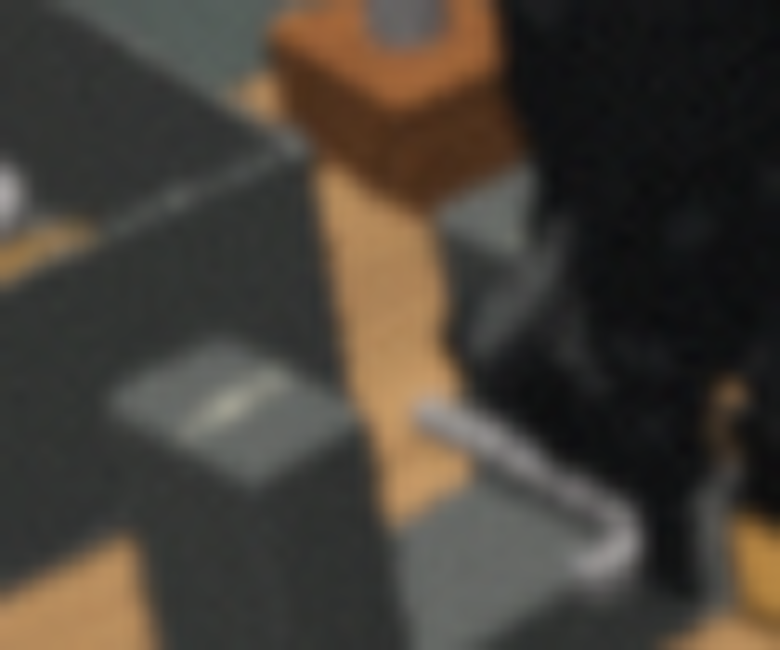

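View pics/t10.png

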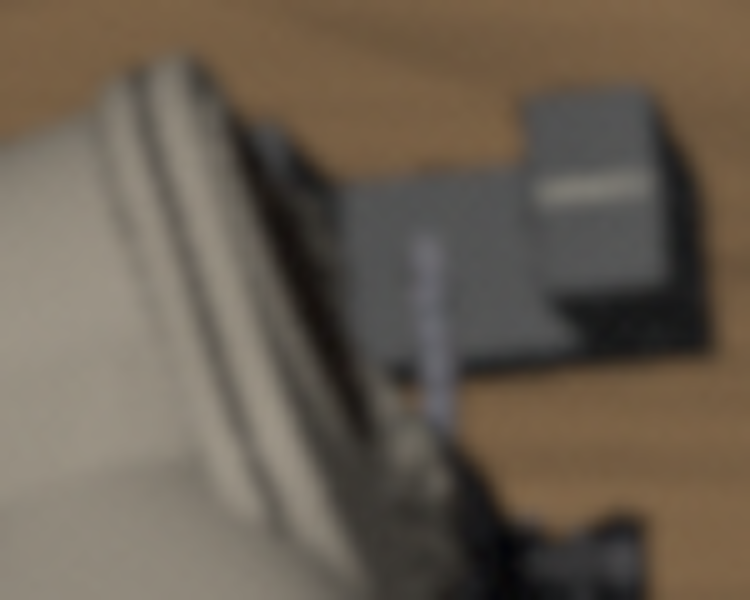

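```bash
python3 - <<'E'
from h import *
from scipy.spatial.transform import Rotation as Ro
np.set_printoptions(precision=4,suppress=True)
o=bot.get_obs(); R=Ro.from_quat(o['tool_rot']).as_matrix()
t=o['eef_pos']+R@[0,.1083,.0705]; c=o['eef_pos']+R@[0,.0283,.0705];print('FK tip',t)
g=lambda n,ox,oy,s,a,b,z:onz(n,ox+(a+.5)/s-.5,oy+(b+.5)/s-.5,z)
tt=g('top',130,110,10,425,235,.09); ts=g('side',140,185,13,422,405,.09)
tr=g('top',130,110,10,440,425,.09); print('rod yaw top',np.degrees(np.arctan2(*(tt-tr)[[1,0]])))
print('tip top',tt,'side',ts)
st=(g('top',130,100,8,180,260,.117)+g('top',130,100,8,475,231,.117))/2
ss=(g('side',130,180,8,223,290,.117)+g('side',130,180,8,423,175,.117))/2
print('stripe mid top',st,'side',ss)
y=np.radians(6.4);M=np.array([[np.cos(y),np.sin(y)],[-np.sin(y),np.cos(y)]])
for nm,a,b in(('top fit',(.6674,.2397),tt),('top stripe',st,tt),('side fit',(.6672,.2442),ts),('side stripe',ss,ts)):
  print(nm,'read-tip gate x,y mm',1e3*M@(np.array(a)[:2]-b[:2]))
for X in(t,c): print('side px',(proj('side',X)[0]-[140,185]+.5)*13,'top px',(proj('top',X)[0]-[130,110]+.5)*10)
for gg,n,o_,s in(((.6672,.2442),'side',(140,185),13),((.6674,.2397),'top',(130,110),10)): print(n,'read px',(proj(n,[*gg,.09])[0]-o_+.5)*s, 'dz1mm',(proj(n,[*gg,.1])[0]-proj(n,[*gg,.09])[0])*s/10)
E
```

```text
FK tip [0.6656 0.2428 0.0894]
rod yaw top 5.975146541309673
tip top [0.6651 0.2412 0.09  ] side [0.6661 0.2437 0.09  ]
stripe mid top [0.6672 0.2404 0.117 ] side [0.6671 0.245  0.117 ]
top fit read-tip gate x,y mm [ 2.0948 -1.7334]
top stripe read-tip gate x,y mm [ 1.9896 -0.9902]
side fit read-tip gate x,y mm [1.1692 0.3641]
side stripe read-tip gate x,y mm [1.1851 1.1178]
side px [427.04   406.8218] top px [419.9878 234.1438]
side px [659.297  523.2728] top px [444.8178 521.861 ]
side read px [418.0729 404.5491] dz1mm [-0.5695 -3.4881]
top read px [431.1326 227.3822] dz1mm [-0.6753 -0.7518]
```

```bash
python3 - <<'E'
from h import *
from scipy.spatial.transform import Rotation as Ro
o=bot.get_obs(); R=Ro.from_quat(o['tool_rot']).as_matrix()
p=np.load('s10.npz')['p']; s=24;x0,y0=168,212
im=cv2.resize(p[y0:y0+24,x0:x0+33,::-1],None,fx=s,fy=s,interpolation=cv2.INTER_CUBIC)
im=np.clip(im.astype(float)*1.4,0,255).astype(np.uint8)
for dz,col in((0,(0,0,255)),(.0045,(0,255,0)),(-.0045,(0,255,0))):
  for a in np.linspace(.0283,.1083,9):
    q=(proj('side',o['eef_pos']+R@[0,a,.0705-dz])[0]-[x0,y0]+.5)*s; cv2.circle(im,tuple(int(v) for v in q),2,col,-1)
for sg in(1,-1):
  for a in(.0203,.0283):
    q=(proj('side',o['eef_pos']+R@[sg*.025,a,.0705])[0]-[x0,y0]+.5)*s; cv2.circle(im,tuple(int(v) for v in q),3,(255,0,0),-1)
cv2.imwrite('pics/lev.png',im)
E
```

```text
(no output)
```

View pics/lev.png

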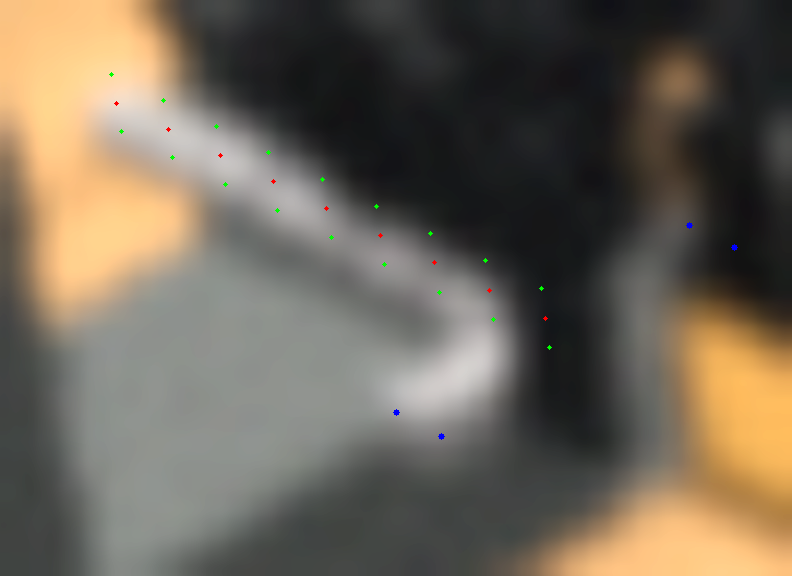

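```bash
python3 - <<'E'
from h import *
from scipy.spatial.transform import Rotation as Ro
o=bot.get_obs(); R=Ro.from_quat(o['tool_rot']).as_matrix()
p=np.load('s10.npz')['p']; s=16;x0,y0=168,208
im=cv2.resize(p[y0:y0+34,x0:x0+50,::-1],None,fx=s,fy=s,interpolation=cv2.INTER_CUBIC)
im=np.clip(im.astype(float)*1.4,0,255).astype(np.uint8)
cv2.imwrite('pics/lev2.png',im)
# model: gauge frame handle centre at tool y=-.0097
def mk(x,y,z): # gauge coords z from underside
    return o['eef_pos']+R@np.array([y,x-.0097,.075-z])
for nm,X in dict(tipc=mk(.118,0,.0045),coln=mk(.038,.025,.009),colnb=mk(.038,.025,0),colnr=mk(.03,.025,.009),hr1=mk(-.03,.011,.009),hr2=mk(-.03,-.011,.009),hr1b=mk(-.03,.011,0),hf=mk(.03,.011,.009)).items(): print(nm,(proj('side',X)[0]-[x0,y0]+.5)*s)
E
```

```text
tipc [ 77.58765103 132.70370244]
coln [261.44410835 319.46857545]
colnb [267.26217398 359.06691045]
colnr [291.33909174 334.80989857]
hr1 [578.90446999 415.77684844]
hr2 [664.58437803 357.48022424]
hr1b [583.51263469 455.93076334]
hf [347.28868926 298.97381953]
```

View pics/lev2.png

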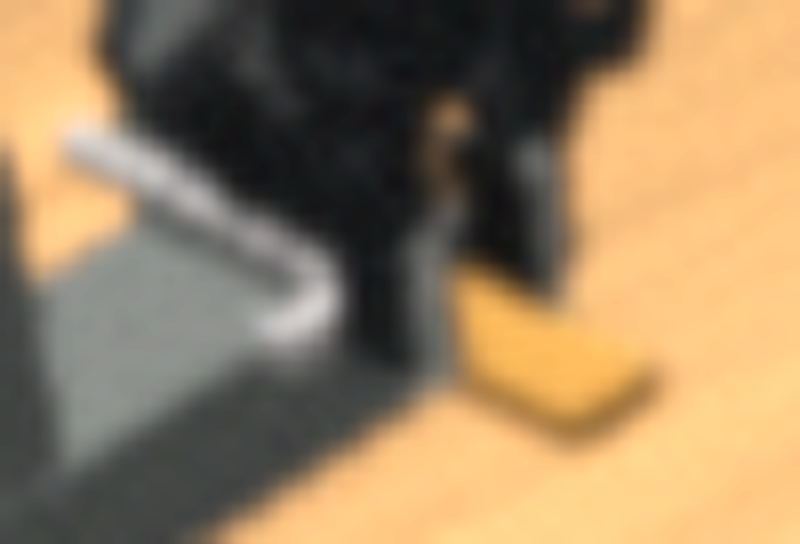

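Call:
drive_tool(steps=[-0.0003,0.0016,-0.0004,0,0,0,1,0,0,0,0,0,0,1,0,0,0,0,0,0,1,0,0,0,0,0,0,1,0,0,0,0,0,0,1,0,0,0,0,0,0,1])

```text
clock: 17.32
eef_pos: [0.5598, 0.2306, 0.1601]
tool_rot: [0.667, 0.745, -0.0, -0.0]
ft_force: [-0.6, -1.0, -2.8]
grip_width: 0.0197
```

```bash
python3 rel.py;python3 shot.py side 140 185 60 50 13 s11;python3 shot.py top 0 0 512 384 1 t11
```

```text
t 17.32 eef [0.5598 0.2306 0.1601] j [ 0.3907  0.5398  0.0659  1.0969 -0.      0.2795] F [-0.5986 -0.9555 -2.8372] w 0.0197 toolx yaw 96.37043487889343 tz [-0. -0. -1.]
```

View pics/s11.png

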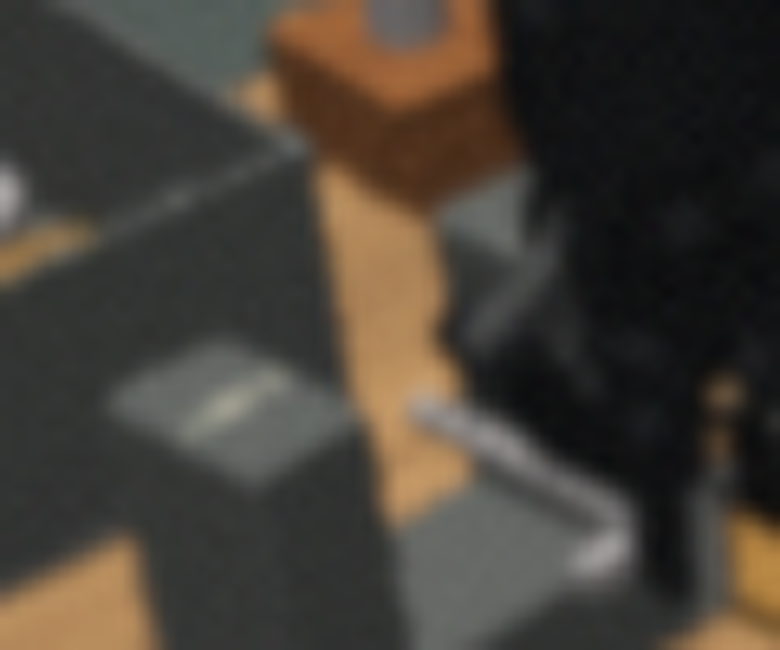

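View pics/t11.png

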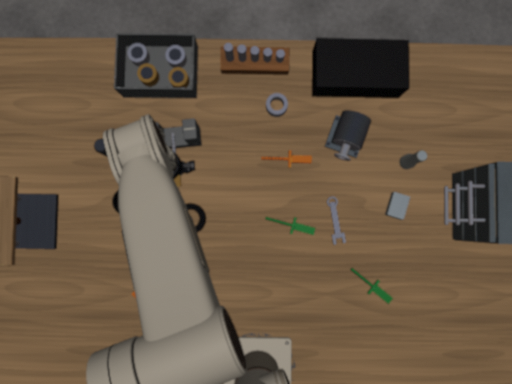

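```bash
python3 -c "
from workcell import job_done;print(job_done())"
```

```text
the job is handed in; nothing more can be done
None
```

I handed the job in at about 17.4 s. The gauge is still in the gripper, with its tip in the gate's light gap. No verdict is reported, so what follows rests on my own checks.

- **Grip and insertion:** I gripped the brass gauge across its handle and slid the rod into the tube with almost no side force. It came to a firm stop on the collar at about 6 N. That was about 2 mm short of where I had estimated the mouth, which is within camera error. I then drew it straight out, and the picture afterwards showed the rod clear of the tube.
- **Tip position at the gate:** After a last small correction, the tip sat about 1 mm from the read point in the side picture. I did not re-measure it in the top picture.
- **Level:** The rod was level to within about half a degree, and the tool pointed straight down.
- **Contact with the gate:** No contact showed. The only force reading was about the gauge's own weight, and the rod had wide clearance in the pictures.
- **Other things on the shelf:** They look undisturbed in the last top picture. The arm hides the bumper partly, and the cap and one orange look-alike almost wholly.

**Disagreement between cameras:** The two cameras differed by 2–5 mm in absolute position. I therefore set the tip relative to the gate within each picture and averaged the two, so expect a remaining sideways uncertainty of 1–2 mm.

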